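# Put the brewing things away

### The arm

A 6-joint arm with a two-finger parallel gripper is mounted at the origin on the work surface. World frame = base frame: x ahead of the robot, y to its left, z up, the work surface at z = 0. Lengths are in m, angles in rad, forces in N, time in s.
With the tool pointing down it reaches from about 0.35 to 0.975 m from the base axis. Payload 4.9 kg.
Tool frame: the origin (TCP) lies midway between the tips of the shut fingers; the grasp point (between the pads) lies 19 mm behind it; x points along the fingers, y is the direction in which the jaws open and shut, and the axes are right-handed (so a half turn about x gives the same grasp; the last joint's range is limited). The gripper opens to 85 mm and grips with 20 to 120 N. Pads are 22 mm wide; open, the fingers measure 114 mm over their backs; the gripper's body (76 mm by 85 mm) begins 54 mm behind the grasp point. The pads swing forward as they close: fully open they stand 13 mm farther back than shut.
Start: joints at [1.101, 0.053, 1.613, -0, 1.476, -0.119], TCP at [0.215, 0.587, 0.231] pointing down, gripper open.
Joint ranges: [-3.01, 3.01], [-1.01, 2.22], [0.06, 2.58], [-1.02, 4.17], [0.09, 2.62], [-3.14, 3.14]. Speed limits (rad/s): [2.57, 2.57, 3.14, 3.14, 3.14, 3.14].

### API

Orientations are given as a rotation vector (axis times angle).
In Python, from station import ctrl gives the robot as it stands.
- The arm moves only by the shell command python3 -m handwheel 'ROWS' [FORCE]. ROWS is JSON, a list of rows, each a list of 3 entries, a list of its own where there are three numbers: the finger opening in m, from 0 to 0.0854, then the shift along the tool's x, y, z in m, then the turn, a rotation vector about the tool's x, y, z in degrees. In form: [[claw, [dx, dy, dz], [ax, ay, az]], ...]. A call has 1 to 10 rows; each row shifts and turns the commanded pose from where the row before left it, along the tool's axes as they then stand; what a row does not reach is not made up. A row lasts 1/12 s, in which the tool goes at most 41.7 mm and 7.16 degrees, less where a joint would pass 70% of its speed; a pose out of reach is approached as far as the arm can. A call with a gripper value outside its range is refused whole. The fingers move at their own pace and stop on an object; FORCE is the grip in N (left out, the last holds). Time passes only in rows, so rows that do not move let the fingers close. It gives the time, the measured TCP pose, the force and the opening at its end, in the units of the state.
- ctrl.get_obs(): the state, without advancing time (a new reading comes with each control period).
- ctrl.get_image(name): name is "side" or "top"; returns the picture (400x640x3 uint8, red, green, blue); there is no depth.
- ctrl.camera_params(name): a dict with "vertical_fov" (degrees; the focal length in pixels is half the picture's height over the tangent of half this angle, whatever the lens; pixels are square), "cx", "cy" (the principal point, pixels), "rvec" (rotation vector, rad) and "tvec" (3), from world to camera coordinates, as OpenCV has them. Camera axes: x right, y down, z forward; pixel columns grow to the right and rows downward; lengths in m; the calibration is good to about 2 mm. A picture is of the moment at which its call begins. camera_params takes no time and is no camera call.
- ctrl.finish_job(): hands the job in, once; it reports no verdict.
Trained networks look in the newest picture that a camera, given by its name, has taken for a name from the list of things; names that differ only in an ending like _2 or _b are one class to them, and where a whole thing is asked for, a point or a joint stands for the part that bears it (a point fixed in the world has none). Each returns a list of dicts, best first, with "score" (0 to 1); they miss things now and then, are a little off and sometimes report something else, mostly with a low value. They report only what shows in the picture. A call takes as long as a camera call.
- ctrl.look_for(thing, camera): "box" ([centre column, centre row, width, height] in pixels, round what is visible of it).
- ctrl.silhouettes(thing, camera): "mask" (400x640 bool, what is visible of it) and "box" ([centre column, centre row, width, height] in pixels, round what is visible of it).
- ctrl.tip_of(thing, camera): "centre" ([row, column] in pixels: a listed point, or the origin of a listed thing).
The state is a dict: "t": time; "q": joint angles; "dq": joint speeds; "effort": joint torques, N m; "tool_pos": TCP position; "tool_rot": TCP orientation; "contact_force": force on the tool from outside, world axes, zero at the start; "wrist_torque": the same for the moment, N m; "opening": finger opening in m.
Only numpy, scipy, OpenCV 4.12 (cv2) and the standard library are available. Lean on these libraries where they do the work, as an engineer would, in place of code of your own. Each camera call takes 0.05 s, during which the arm holds its last target.

### The job

Put the brewing things away where each belongs: both teaspoons down flat in the two spoon-shaped bays of the wooden tray (they only fit head to tail), the white filter basket upright in the round steel drip dish, the wooden stopper seated in the mouth of the carafe, and the used coffee pod in the open bin. Any order will do; let go of everything and leave it all at rest.

Things in the scene. Friction and masses are not known exactly. Their poses are not given: they have to be found in the camera images.
- spoon_a: steel teaspoon, 138 mm long, bowl up. Origin: mid-length, on the long axis, level with its underside; x runs from handle to bowl, z up. Bowl 34 mm across, 11 mm high, centre x = +52. Handle bar 10 mm wide, 6 mm thick, its underside 6 mm and top 12 mm up (fingers can pinch it at the origin); foot at the handle end 14 mm wide. 35 g. Either spoon may go in either bay
- spoon_b: steel teaspoon, 138 mm long, bowl up. Origin: mid-length, on the long axis, level with its underside; x runs from handle to bowl, z up. Bowl 34 mm across, 11 mm high, centre x = +52. Handle bar 10 mm wide, 6 mm thick, its underside 6 mm and top 12 mm up (fingers can pinch it at the origin); foot at the handle end 14 mm wide. 35 g. Identical to spoon_a
- basket: white plastic filter basket, an open tapered cup: base 68 mm across, rim 90 mm across at 55 mm height, with a fixed bail handle over it: a square bar 10 mm wide (x), 92 mm long (y), from 75 to 85 mm height, on a post at each end. Origin: centre of the underside, z up. Pinch the bar at its middle, closing along x. 90 g
- stopper: carafe stopper standing upright: dark rubber plug 38 mm across, 20 mm long; above it a pale wooden disc 72 mm across from 20 to 26 mm height and a round wooden knob 26 mm across from 26 to 50 mm. Origin: centre of the plug's underside, z up. 70 g
- pod: used coffee pod, a closed aluminium-coloured round capsule with a small dark hole in its top standing upright: body 39 mm across, topped by a rim 45 mm across from 22 to 28 mm height. Origin: centre of the underside, z up. 16 g
- tray: fixed wooden tray 186 (x) by 114 mm (y), floor 5 mm thick, walls to 21 mm height. Origin: centre of underside, z up. Two bays along x, 166 mm long, centred on x = 0 and y = +25 / -25 mm: 48 mm wide at the bowl end, 24 at the handle end. The y = +25 bay has its bowl end at +x, the other at -x. No walls for x = -30 to 30 (finger gap). A seated spoon's origin: bay centre, 5 mm above the tray's
- dish: fixed round steel drip dish, 102 mm across outside, 14 mm high, inside 92 mm across at the floor, floor 4 mm thick. Origin: centre of the underside, z up
- carafe: fixed frosted glass carafe, round, up to 104 mm across, 150 mm high, with an open straight neck 62 mm across outside and 54 mm inside. Origin: centre of the underside, z up. When seated, the stopper's disc lies on the rim and its origin is 130 mm above the carafe's
- bin: fixed square steel counter bin, 150 by 150 mm, 85 mm high, walls and floor 5 mm, open at the top. Origin: centre of the underside, z up. Its grey flip-top lid is fixed raised at the bin's +x rim: a panel 148 mm wide reaching 190 mm height, leaning 0.35 rad outward, away from the opening

How it is judged:
By the outcome, as a careful person would: the job done as asked, in the order asked, and still so for the second after the job is handed in, with the robot touching nothing.
It also fails if it takes over 144 s, if anything falls off the work surface, if the arm or the gripper's body presses on something with over 40 N, if the wrist force passes 120 N, or if a joint passes its speed limit or range.

## Working session

There is one attempt and no reset: what is moved stays moved. The work goes in short steps, Python scripts to look and compute and a shell command to move; the robot and the scene stay as the last step left them, time stands still between calls to the robot, and variables do not carry over. Pictures are saved under pics/ and viewed, and the job is handed in when it is done.

```bash
mkdir -p pics; ls
python3 - <<'E'
from station import ctrl
import cv2,numpy as np
o=ctrl.get_obs()
for k in o: print(k,np.round(o[k],4))
for n in("top","side"):
    im=ctrl.get_image(n); cv2.imwrite(f"pics/{n}0.png",im[:,:,::-1]); p=ctrl.camera_params(n); print(n,p, 'cam at',-cv2.Rodrigues(np.array(p['rvec'],float))[0].T@np.array(p['tvec']))
E
```

```text
pics
t 0.0
q [ 1.101   0.0533  1.6143  0.      1.476  -0.119 ]
dq [-0.0011  0.0001  0.0001 -0.0004 -0.0006 -0.0006]
effort [ 1.50000e-03 -3.93679e+01 -3.70178e+01 -0.00000e+00  6.90000e-03
  0.00000e+00]
tool_pos [0.2145 0.5864 0.2301]
tool_rot [ 0.2738  1.5538 -0.2768]
contact_force [-0.5378 -0.1003 -0.0368]
wrist_torque [0.0476 0.0174 0.0014]
opening 0.0853
top {'vertical_fov': 53.60545470381159, 'cx': 319.26104836105526, 'cy': 195.22253431425224, 'rvec': array([ 2.1953197 , -2.02258649,  0.1998164 ]), 'tvec': array([-0.03951055,  0.52049259,  0.89363608])} cam at [ 0.33426139 -0.01553439  0.97932991]
side {'vertical_fov': 49.96159057666806, 'cx': 321.0176586398532, 'cy': 205.80621978384028, 'rvec': array([ 2.37684844, -0.26591781,  0.09667522]), 'tvec': array([-0.4932553 ,  0.1093715 ,  1.01093585])} cam at [ 0.35256389 -0.70491652  0.80996642]
```

View pics/top0.png

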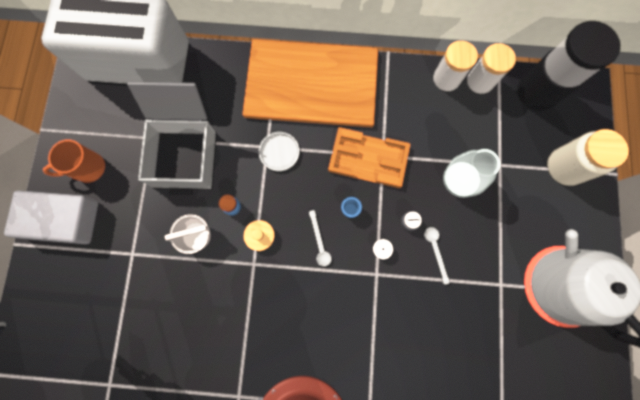

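View pics/side0.png

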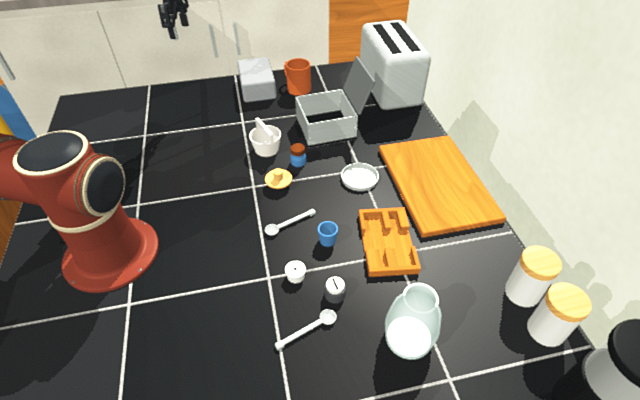

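The top view has robot at the bottom and the spoons at (320,240) and (438,255). The basket is at (190,234), stopper at (259,236), dish (280,152), tray (370,157), carafe (470,173) and bin (178,155). There are two pod-like things, at (383,249) and (412,220), so I'll zoom in.

```bash
cat > h.py <<'E'
import numpy as np,cv2
from station import ctrl
def cam(n):
    p=ctrl.camera_params(n); R=cv2.Rodrigues(np.array(p['rvec'],float))[0]; t=np.array(p['tvec'],float)
    f=200/np.tan(np.radians(p['vertical_fov'])/2); K=np.array([[f,0,p['cx']],[0,f,p['cy']],[0,0,1]])
    return K,R,t
def ray(n,uv):
    K,R,t=cam(n); d=R.T@np.linalg.solve(K,[uv[0],uv[1],1.]); return -R.T@t,d
def onz(n,uv,z):
    c,d=ray(n,uv); return c+d*(z-c[2])/d[2]
def proj(n,P):
    K,R,t=cam(n); q=(R@np.atleast_2d(P).T).T+t; q=q@K.T; return q[:,:2]/q[:,2:]
def tri(a,b):
    c1,d1=ray('top',a);c2,d2=ray('side',b);d1/=np.linalg.norm(d1);d2/=np.linalg.norm(d2)
    s=np.linalg.lstsq(np.c_[d1,-d2],c2-c1,rcond=None)[0]; p,q=c1+s[0]*d1,c2+s[1]*d2
    return (p+q)/2,np.linalg.norm(p-q)
def crop(im,x0,y0,w,h,s,fn): cv2.imwrite(fn,cv2.resize(im[y0:y0+h,x0:x0+w,::-1],None,fx=s,fy=s,interpolation=cv2.INTER_CUBIC))
E
python3 - <<'E'
from h import *
import pickle
t=ctrl.get_image('top');s=ctrl.get_image('side')
crop(t,130,120,200,150,4,'pics/t1.png');crop(t,290,120,220,170,3.6,'pics/t2.png');crop(s,240,170,220,190,3.1,'pics/s2.png')
M={}
for th in('spoon_a','basket','stopper','pod','tray','dish','carafe','bin'):
  for n in('top','side'):
    T=ctrl.tip_of(th,n); S=ctrl.silhouettes(th,n); M[th,n]=(T,S)
    print(th,n,[(round(x['score'],2),np.round(x['centre'][::-1],1).tolist()) for x in T],[(round(x['score'],2),np.round(x['box'],1).tolist()) for x in S])
pickle.dump(M,open('M.pkl','wb'))
E
```

```text
spoon_a top [(0.78, [436.4, 256.1]), (0.58, [316.2, 237.2]), (0.22, [460.4, 178.6])] [(0.82, [320.4, 241.4, 20.8, 58.5]), (0.64, [436.7, 256.1, 28.2, 54.5])]
spoon_a side [(0.85, [304.9, 329.4]), (0.58, [291.1, 225.8])] [(0.73, [305.0, 327.8, 62.6, 42.0]), (0.71, [291.7, 224.9, 50.4, 22.1]), (0.19, [415.2, 321.6, 56.1, 80.0])]
basket top [(0.59, [197.6, 234.7])] [(0.93, [188.2, 234.7, 44.6, 39.2])]
basket side [(0.61, [265.2, 149.0])] [(0.65, [264.9, 139.1, 34.4, 34.3]), (0.21, [292.4, 273.9, 17.7, 23.6])]
stopper top [(0.8, [258.1, 235.7])] [(0.67, [258.2, 237.5, 27.3, 34.4])]
stopper side [] [(0.83, [280.5, 177.8, 24.7, 22.1])]
pod top [(0.72, [379.5, 249.5])] [(0.62, [384.6, 251.4, 20.7, 20.4])]
pod side [(0.82, [295.3, 274.6])] []
tray top [(0.96, [368.0, 160.2])] [(0.84, [371.8, 160.8, 83.9, 60.5])]
tray side [(0.7, [391.3, 243.3]), (0.7, [327.4, 132.9]), (0.51, [357.0, 176.2])] [(0.76, [392.8, 244.5, 63.2, 73.6])]
dish top [(0.62, [281.6, 150.1])] [(0.91, [277.7, 151.8, 35.8, 40.7]), (0.68, [320.8, 236.4, 21.6, 57.7]), (0.39, [435.0, 256.4, 25.6, 58.0])]
dish side [(0.75, [356.8, 176.2])] [(0.92, [360.1, 177.6, 32.9, 31.0])]
carafe top [(0.8, [460.9, 180.5])] [(0.97, [472.3, 173.5, 56.8, 42.4])]
carafe side [] [(0.63, [414.5, 320.1, 57.4, 76.9])]
bin top [(0.68, [187.1, 160.1])] []
bin side [(0.9, [323.3, 132.7])] [(0.65, [335.0, 104.5, 81.4, 87.4])]
```

View pics/t1.png

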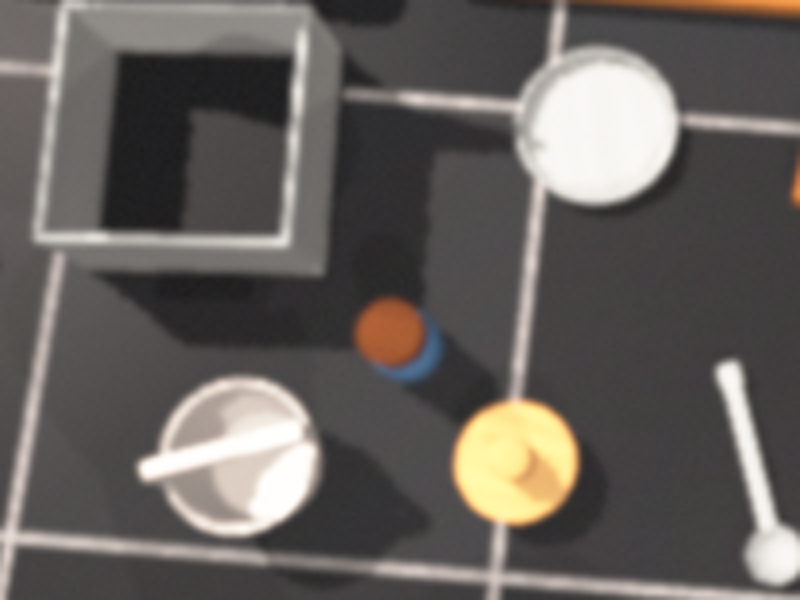

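View pics/t2.png

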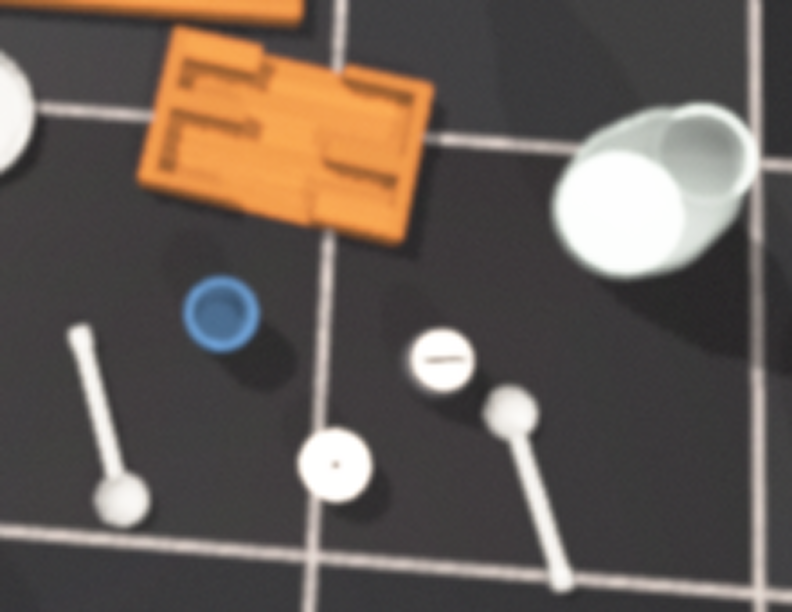

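View pics/s2.png

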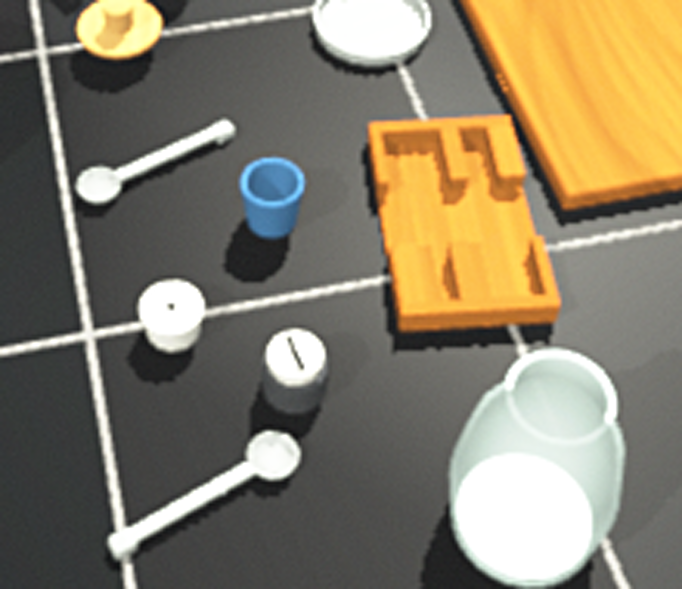

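Run:
```python
from h import *
def A(U,s,x0,y0): return ((U[0]+.5)/s-.5+x0,(U[1]+.5)/s-.5+y0)
t1=lambda *U:A(U,4,130,120); t2=lambda *U:A(U,3.6,290,120); s2=lambda *U:A(U,3.1,240,170); raw=lambda *U:U
F={'sp1bowl':(t2(122,499),s2(99,185),.010),'sp1foot':(t2(79,330),s2(228,130),.010),
'sp2bowl':(t2(511,412),s2(274,455),.010),'sp2foot':(t2(562,580),s2(122,544),.010),
'pod':(t2(335,465),s2(171,309),.028),
'trA':(t2(177,25),s2(513,117),.021),'trB':(t2(434,85),s2(558,297),.021),'trC':(t2(401,238),s2(400,318),.021),'trD':(t2(140,180),s2(370,124),.021),
'dish':(t1(597,126),s2(372,18),.014),'stop':(t1(516,462),s2(119,29),.026),
'caraf':(t2(706,150),s2(562,395),.150),
'binA':(t1(63,5),(340,92),.085),'binB':(t1(308,8),(357,123),.085),'binC':(t1(290,243),(303,124),.085),'binD':(t1(38,240),(296,105),.085),
'bas':(t1(240,456),(265,138),.055),'barL':(t1(150,468),(256,120),.085),'barR':(t1(303,432),(273,136),.085)}
for k,(a,b,z) in F.items():
    p,r=tri(a,b); print(k,'top',onz('top',a,z)[:2].round(4),'side',onz('side',b,z)[:2].round(4),'tri',p.round(4),round(r,4))
```

```text
sp1bowl top [ 0.3763 -0.019 ] side [ 0.3773 -0.0231] tri [ 0.377  -0.019   0.0053] 0.001
sp1foot top [0.4885 0.0197] side [0.4879 0.0113] tri [4.898e-01 2.000e-02 3.000e-04] 0.0004
sp2bowl top [ 0.4562 -0.2779] side [ 0.4575 -0.2807] tri [ 0.4573 -0.2789  0.0065] 0.0013
sp2foot top [ 0.3472 -0.3145] side [ 0.3496 -0.3198] tri [ 0.3484 -0.3166  0.0032] 0.0023
pod top [ 0.4092 -0.1578] side [ 0.4102 -0.1633] tri [ 0.4102 -0.1588  0.0215] 0.001
trA top [ 0.7111 -0.0313] side [ 0.7134 -0.0362] tri [ 0.7147 -0.0315  0.0151] 0.0024
trB top [ 0.6812 -0.215 ] side [ 0.6833 -0.2101] tri [ 0.6799 -0.2139  0.0269] 0.0017
trC top [ 0.5687 -0.1964] side [ 0.5677 -0.2021] tri [ 0.57   -0.1977  0.0141] 0.0009
trD top [ 0.5953 -0.0139] side [ 0.5988 -0.0177] tri [ 0.5984 -0.014   0.0164] 0.0035
dish top [0.6356 0.1159] side [0.6377 0.1094] tri [0.6392 0.1169 0.0063] 0.0023
stop top [0.4176 0.1413] side [0.4183 0.1326] tri [0.4188 0.1429 0.0163] 0.0006
caraf top [ 0.6066 -0.3531] side [ 0.6065 -0.3547] tri [ 0.6071 -0.3538  0.1483] 0.0
binA top [0.6629 0.4336] side [0.6582 0.4122] tri [0.6683 0.4432 0.0654] 0.0034
binB top [0.6729 0.2866] side [0.6654 0.2471] tri [0.6851 0.2997 0.0457] 0.0051
binC top [0.5283 0.2769] side [0.5161 0.277 ] tri [0.5218 0.2759 0.087 ] 0.0119
binD top [0.5182 0.4235] side [0.5138 0.374 ] tri [0.5265 0.4474 0.0359] 0.0035
bas top [0.4054 0.2978] side [0.4055 0.2772] tri [0.407  0.3051 0.0335] 0.0
barL top [0.3922 0.3374] side [0.3893 0.326 ] tri [0.3913 0.3416 0.0742] 0.0031
barR top [0.4195 0.254 ] side [0.4259 0.242 ] tri [0.4239 0.2578 0.0726] 0.0064
```

Comparing the cameras shows offsets that grow away from the image centres, which suggests lens distortion. I'll calibrate it from the tile grid.

Run:
```python
from h import *
G={'top':[(143,135),(266,145),(500,160),(16,243),(134,253),(256,264),(377,275),(502,283),(112,380),(241,385),(371,391)],
'side':[(143,135),(243,125),(320,68),(132,209),(255,189),(366,173),(125,303),(268,273),(411,252)]}
for n in G:
    im=ctrl.get_image(n); g=cv2.cvtColor(im,cv2.COLOR_RGB2GRAY)
    g=cv2.medianBlur(g,3)
    c=cv2.cornerSubPix(g,np.float32(G[n]).reshape(-1,1,2),(6,6),(1,1),(3,50,.01)).reshape(-1,2)
    print(n,np.round(c,1).tolist())
    b=im[:,:,::-1].copy(); b=cv2.resize(b,None,fx=1.25,fy=1.25,interpolation=cv2.INTER_CUBIC)
    for q in c: cv2.circle(b,tuple(int(v*1.25) for v in q),6,(0,255,0),1)
    cv2.imwrite(f'pics/g_{n}.png',b)
    crop(im,230,50,200,140,4,f'pics/c_{n}.png') if n=='side' else 0
```

```text
top [[143.5, 137.6999969482422], [266.0, 145.0], [501.0, 164.6999969482422], [15.600000381469727, 244.1999969482422], [131.6999969482422, 254.0], [253.60000610351562, 264.3999938964844], [376.5, 274.3999938964844], [500.29998779296875, 284.79998779296875], [109.4000015258789, 384.6000061035156], [241.0, 385.0], [371.0, 391.0]]
side [[144.39999389648438, 135.0], [242.0, 121.69999694824219], [315.20001220703125, 65.80000305175781], [137.89999389648438, 204.0], [252.8000030517578, 186.3000030517578], [366.0, 173.0], [129.10000610351562, 303.8999938964844], [268.20001220703125, 277.5], [413.1000061035156, 248.3000030517578]]
```

View pics/g_top.png

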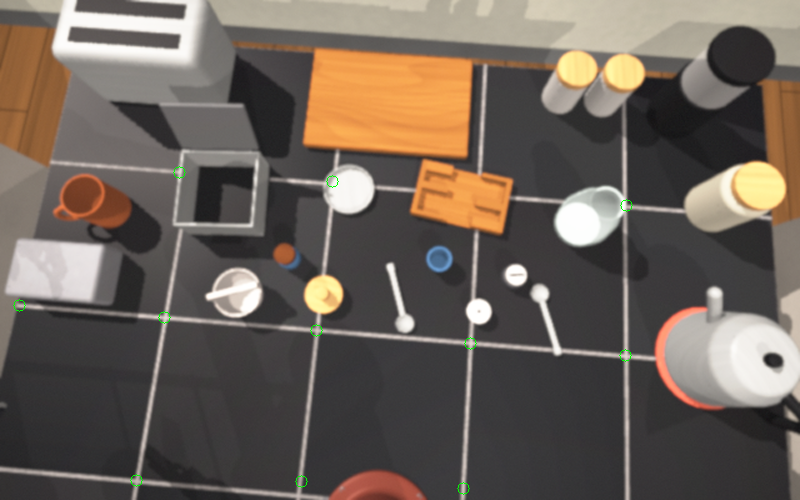

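View pics/g_side.png

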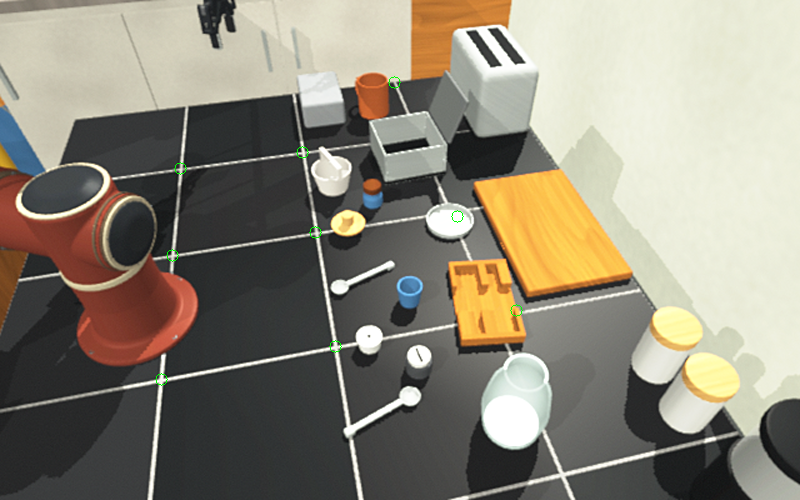

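View pics/c_side.png

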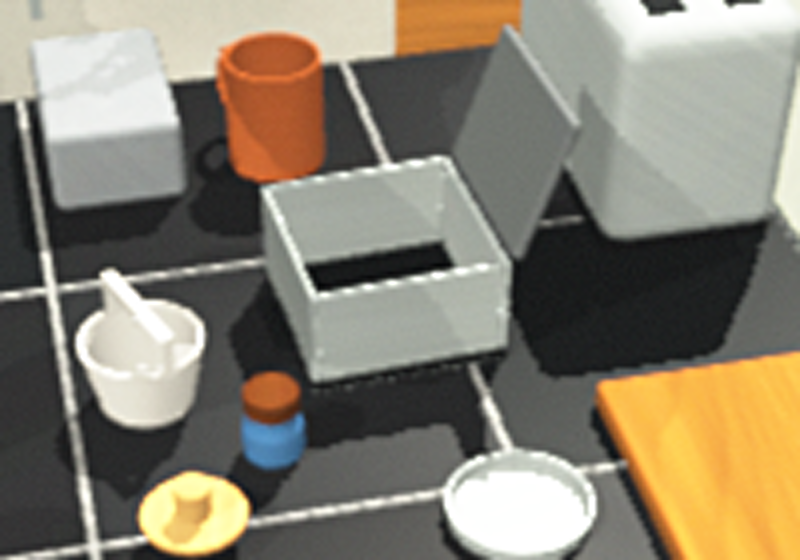

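```bash
cat > cal.py <<'E'
from h import *
from scipy.optimize import least_squares
from scipy.ndimage import map_coordinates
S={'top':[('X',2,(20,244),(235,263)),('X',2,(272,265.5),(372,273.5)),('X',2,(395,276),(430,279)),('X',2,(452,281),(518,286)),
('X',1,(46,129.5),(138,136)),('X',1,(214,141.5),(250,144.5)),('X',1,(303,148),(325,150)),('X',1,(414,157),(440,158.5)),('X',1,(504,163),(545,165.5)),
('X',3,(3,374),(256,395)),('Y',1,(142,195),(106,393)),('Y',2,(262,175),(257,215)),('Y',2,(253,270),(241,395)),('Y',3,(388,56),(384,124)),('Y',3,(379,192),(377,232)),('Y',3,(376,280),(371,395)),('Y',4,(500,60),(500,145)),('Y',4,(500,185),(502,395))],
'side':[('Y',1,(78,141.5),(238,122)),('Y',1,(280,116),(294,114.5)),('Y',2,(165,199),(258,185)),('Y',2,(296,180.5),(338,174.5)),('Y',3,(5,328),(50,320)),('Y',3,(135,302),(278,276)),('Y',3,(308,270),(358,261)),('Y',3,(422,249),(505,233.5)),('Y',4,(356,399),(385,394)),('Y',4,(440,381.5),(585,348)),
('X',2,(235,76),(252.5,182)),('X',2,(254,192),(286,396)),('X',3,(149,88),(138,200)),('X',3,(129,305),(120,398)),('X',1,(317,68),(327,89)),('X',1,(350,144),(357,161)),('X',1,(440,364),(458,397))]}
def collect():
    out=[]
    for n in S:
        g=cv2.cvtColor(ctrl.get_image(n),cv2.COLOR_RGB2GRAY).astype(float)
        for ty,i,a,b in S[n]:
            a=np.array(a,float);b=np.array(b,float);L=np.linalg.norm(b-a);d=(b-a)/L;nn=np.array([-d[1],d[0]])
            o=np.arange(-5,5.01,.25)
            for s in np.arange(0,L,4):
                P=a+d*s+nn*o[:,None]
                v=map_coordinates(g,[P[:,1],P[:,0]],order=1,mode='nearest'); w=v-np.median(v); j=w.argmax()
                if w[j]<25 or j<4 or j>len(o)-5: continue
                m=abs(o-o[j])<=1.5; ww=np.clip(w[m],0,None); oo=(ww*o[m]).sum()/ww.sum()
                p=a+d*s+nn*oo; out.append((n,ty,i,p[0],p[1]))
    return out
def undist(uv,n,k):
    K,_,_=cam(n); return cv2.undistortPoints(np.float64(uv).reshape(-1,1,2),K,np.float64([k[0],k[1],0,0]),P=K).reshape(-1,2)
def ground(uv,n,k,ex):
    K,R,t=cam(n); u=undist(uv,n,k); R=cv2.Rodrigues(np.float64(ex[:3]))[0]@R; c=-cam(n)[1].T@t+ex[3:6]
    d=np.c_[u,np.ones(len(u))]@np.linalg.inv(K).T@R; return c+d*(-c[2]/d[:,2])[:,None],
if __name__=='__main__':
    D=collect(); print(len(D))
    idx={n:[d for d in D if d[0]==n] for n in S}
    def res(p,full=False):
        yaw,x0,y0,sx,sy=p[:5]; r=[];
        for j,n in enumerate(S):
            k=p[5+2*j:7+2*j]; ex=p[9+6*j:15+6*j]
            W=ground([d[3:] for d in idx[n]],n,k,ex)[0]
            gx=W[:,0]*np.cos(yaw)+W[:,1]*np.sin(yaw); gy=-W[:,0]*np.sin(yaw)+W[:,1]*np.cos(yaw)
            for d,a,b in zip(idx[n],gx,gy): r.append((a-(x0-sx*d[2]) if d[1]=='X' else b-(y0-sy*d[2]))/.001)
        r=np.array(r)
        if full: return r
        pr=[p[9:12]/.002,p[15:18]/.002,p[12:15]/.002,p[18:21]/.002]
        return np.r_[r/4,np.concatenate(pr)]
    p0=np.r_[0.08,.9,.6,.25,.25,np.zeros(16)]
    for loss in('soft_l1',):
        f=least_squares(res,p0,loss=loss,x_scale='jac')
    r=res(f.x,True); n1=len(idx['top'])
    print(f.x[:5].round(4),'k',f.x[5:9].round(4)); print('ex',f.x[9:].round(4)); print('rms mm',np.sqrt(np.median(r[:n1]**2)),np.sqrt(np.median(r[n1:]**2)),np.abs(r).max())
    np.save('cal.npy',f.x)
E
python3 cal.py
```

```text
787Traceback (most recent call last):
  File "cal.py", line 44, in <module>
    f=least_squares(res,p0,loss=loss,x_scale='jac')
    return func(*args, **kwargs)
    result = trf(vector_fun.fun, vector_fun.jac, x0, f0, J0, lb, ub, ftol, xtol,
                 gtol, max_nfev, x_scale, loss_function, tr_solver,
                 tr_options.copy(), verbose, callback=callback_wrapped)
    return trf_no_bounds(
        fun, jac, x0, f0, J0, ftol, xtol, gtol, max_nfev, x_scale,
        loss_function, tr_solver, tr_options, verbose, callback=callback)
    J = jac(x)
    self._update_jac()
    ~~~~~~~~~~~~~~~~^^
    self.J = self.jac_wrapped(xp_copy(self.x), f0=self.f)
             ~~~~~~~~~~~~~~~~^^^^^^^^^^^^^^^^^^^^^^^^^^^^
    J, dct = approx_derivative(
             ~~~~~~~~~~~~~~~~~^
        self.fun,
        ^^^^^^^^^
    ...<2 lines>...
        **self.finite_diff_options,
        ^^^^^^^^^^^^^^^^^^^^^^^^^^^
    )
    ^
    J, _nfev = _dense_difference(fun_wrapped, x0, f0, h,
               ~~~~~~~~~~~~~~~~~^^^^^^^^^^^^^^^^^^^^^^^^
                             use_one_sided, method,
    
[... 463 characters left out ...]
~~~^^^^^^^^^^^^^^^^^^^^^^^^^^^^^^
  File "cal.py", line 35, in res
    W=ground([d[3:] for d in idx[n]],n,k,ex)[0]
      ~~~~~~^^^^^^^^^^^^^^^^^^^^^^^^^^^^^^^^
  File "cal.py", line 26, in ground
    K,R,t=cam(n); u=undist(uv,n,k); R=cv2.Rodrigues(np.float64(ex[:3]))[0]@R; c=-cam(n)[1].T@t+ex[3:6]
                    ~~~~~~^^^^^^^^
  File "cal.py", line 24, in undist
    K,_,_=cam(n); return cv2.undistortPoints(np.float64(uv).reshape(-1,1,2),K,np.float64([k[0],k[1],0,0]),P=K).reshape(-1,2)
          ~~~^^^
  File "h.py", line 4, in cam
    p=ctrl.camera_params(n); R=cv2.Rodrigues(np.array(p['rvec'],float))[0]; t=np.array(p['tvec'],float)
ValueError: time passes only in moves, steps and waits
```

```bash
python3 - <<'E'
s=open('h.py').read()
s=s.replace("def cam(n):\n    p=","_C={}\ndef cam(n):\n    if n not in _C: _C[n]=_cam(n)\n    return _C[n]\ndef _cam(n):\n    p=")
open('h.py','w').write(s)
c=open('cal.py').read().replace("x_scale='jac'","x_scale=np.r_[.1,.1,.1,.1,.1,[.1]*4,[.002]*12]")
open('cal.py','w').write(c)
E
python3 cal.py
```

```text
790
[2.000e-04 9.498e-01 7.497e-01 3.000e-01 3.000e-01] k [-0.0027  0.0023  0.0065 -0.0082]
ex [-0.0003 -0.0004 -0.0001  0.0003 -0.0005  0.0001 -0.0011  0.0004  0.0002
 -0.0003  0.0005  0.0003]
rms mm 0.2800430004081868 0.2599164031184525 6.409526042522207
```

Once refined on the tile grid, both cameras agree to about 1–2 mm. Next is a helper that converts targets into tool-axis steps, starting with the basket.

```bash
cat > go.py <<'E'
import sys,numpy as np
from scipy.spatial.transform import Rotation as Ro
from station import ctrl
# go.py x y z jawyaw_deg [full]: deltas
o=ctrl.get_obs(); R=Ro.from_rotvec(o['tool_rot']).as_matrix(); p=np.array(o['tool_pos'])
x,y,z,yw=map(float,sys.argv[1:5])
print('t',round(o['t'],2),'pos',p.round(4),'q1,q6',np.round(o['q'],3)[[0,5]],'open',round(o['opening'],4),'F',np.round(o['contact_force'],1))
cur=np.degrees(np.arctan2(R[1,1],R[0,1]))
best=[]
for k in(0,180):
    a=np.radians(yw+k); Y=np.array([np.cos(a),np.sin(a),0]);X=np.array([0,0,-1.]);T=np.c_[X,Y,np.cross(X,Y)]
    rv=Ro.from_matrix(R.T@T).as_rotvec(degrees=True); best.append((abs(rv[0]),k,rv,T))
best.sort(key=lambda b:b[0])
d=np.array([x,y,z])-p
for b in best: 
    print('turn',b[2].round(2),'| then shift(mm)',(b[3].T@d*1000).round(1))
print('jaw yaw now',cur.round(2),'down tilt',R[:,0].round(4),'shift now-axes(mm)',(R.T@d*1000).round(1),'rows turn',np.ceil(best[0][0]/7.16),'rows lin',np.linalg.norm(d)/.0417)
E
python3 go.py .4065 .2954 .231 18.6
```

```text
t 2.1 pos [0.2148 0.5869 0.2313] q1,q6 [ 1.101 -0.119] open 0.0852 F [-0.1  0.4  1.1]
turn [51.3 -0.   0. ] | then shift(mm) [3.000e-01 8.870e+01 3.375e+02]
turn [-128.7   -0.    -0. ] | then shift(mm) [ 3.000e-01 -8.870e+01 -3.375e+02]
jaw yaw now 69.9 down tilt [-0.  0. -1.] shift now-axes(mm) [   0.3 -207.9  280.2] rows turn 8.0 rows lin 8.367620502029482
```

```bash
python3 -m handwheel '[[0.05,[0,0,0],[6.41,0,0]],[0.05,[0,0,0],[6.41,0,0]],[0.05,[0,0,0],[6.41,0,0]],[0.05,[0,0,0],[6.41,0,0]],[0.05,[0,0,0],[6.41,0,0]],[0.05,[0,0,0],[6.41,0,0]],[0.05,[0,0,0],[6.41,0,0]],[0.05,[0,0,0],[6.41,0,0]]]' 40
python3 -m handwheel '[[0.05,[0,0.0089,0.0337],[0,0,0]],[0.05,[0,0.0089,0.0337],[0,0,0]],[0.05,[0,0.0089,0.0337],[0,0,0]],[0.05,[0,0.0089,0.0337],[0,0,0]],[0.05,[0,0.0089,0.0337],[0,0,0]],[0.05,[0,0.0089,0.0337],[0,0,0]],[0.05,[0,0.0089,0.0337],[0,0,0]],[0.05,[0,0.0089,0.0337],[0,0,0]],[0.05,[0,0.0089,0.0337],[0,0,0]],[0.05,[0,0.0089,0.0337],[0,0,0]]]'
python3 go.py .4065 .2954 .063 18.6
```

```text
t: 2.77
tool_pos: [0.2148, 0.5869, 0.2313]
tool_rot: [0.971, 1.344, -0.971]
contact_force: [-0.2, 1.2, 0.6]
opening: 0.05
t: 3.6
tool_pos: [0.4074, 0.2945, 0.2316]
tool_rot: [0.967, 1.345, -0.966]
contact_force: [0.3, -0.1, 0.9]
opening: 0.0499
t 3.6 pos [0.4074 0.2945 0.2316] q1,q6 [0.478 0.153] open 0.0499 F [ 0.3 -0.1  0.9]
turn [ 0.03 -0.01 -0.04] | then shift(mm) [168.6  -0.5  -1.1]
turn [-1.7997e+02  7.0000e-02 -1.0000e-02] | then shift(mm) [168.6   0.5   1.1]
jaw yaw now 18.63 down tilt [ 7.e-04  3.e-04 -1.e+00] shift now-axes(mm) [168.6  -0.7  -1.1] rows turn 1.0 rows lin 4.042842724445387
```

```bash
python3 -m handwheel '[[0.05,[0.03,0,-0.001],[0,0,0]],[0.05,[0.03,0,0],[0,0,0]],[0.05,[0.03,0,0],[0,0,0]],[0.05,[0.03,0,0],[0,0,0]],[0.05,[0.03,0,0],[0,0,0]],[0.05,[0.018,0,0],[0,0,0]],[0.05,[0,0,0],[0,0,0]]]'
python3 - <<'E'
from h import *
crop(ctrl.get_image('side'),190,60,160,120,4.5,'pics/b1.png')
E
```

```text
t: 4.18
tool_pos: [0.4029, 0.295, 0.0583]
tool_rot: [0.96, 1.35, -0.974]
contact_force: [-1.0, -0.1, -0.7]
opening: 0.05
```

View pics/b1.png

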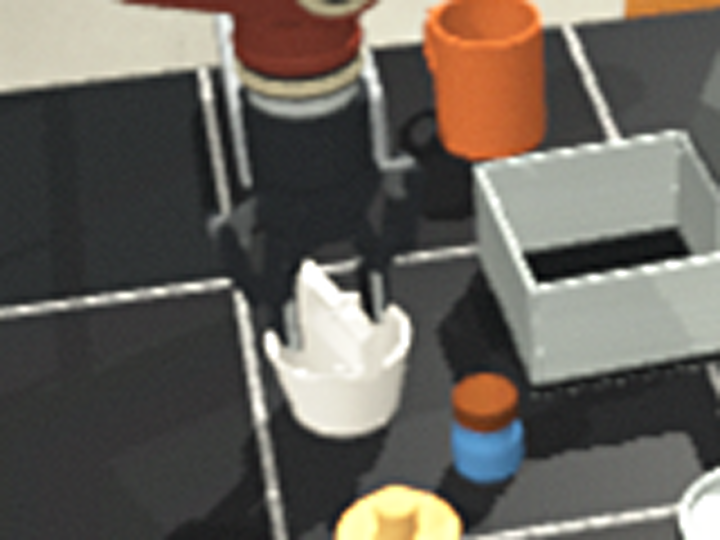

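Fingers straddle the bar, at about (285,310) and (370,290) in the crop. Closing and lifting.

```bash
python3 -m handwheel '[[0.05,[0,0,0],[0,0,0]],[0.0,[0,0,0],[0,0,0]],[0.0,[0,0,0],[0,0,0]],[0.0,[0,0,0],[0,0,0]],[0.0,[0,0,0],[0,0,0]],[0.0,[0,0,0],[0,0,0]],[0.0,[0,0,0],[0,0,0]],[0.0,[0,0,0],[0,0,0]]]' 40
python3 -m handwheel '[[0.0,[-0.01,0,0],[0,0,0]],[0.0,[-0.02,0,0],[0,0,0]],[0.0,[-0.02,0,0],[0,0,0]],[0.0,[-0.02,0,0],[0,0,0]],[0.0,[-0.01,0,0],[0,0,0]],[0.0,[0,0,0],[0,0,0]]]' 
python3 go.py .6366 .1150 .145 18.6
```

```text
t: 4.9
tool_pos: [0.4075, 0.2976, 0.065]
tool_rot: [0.969, 1.344, -0.964]
contact_force: [-1.1, 0.7, 6.2]
opening: 0.0095
t: 5.4
tool_pos: [0.4079, 0.2977, 0.1464]
tool_rot: [0.97, 1.343, -0.962]
contact_force: [0.9, 0.6, -1.3]
opening: 0.0091
t 5.4 pos [0.4079 0.2977 0.1464] q1,q6 [0.483 0.158] open 0.0091 F [ 0.9  0.6 -1.3]
turn [ 0.02 -0.05 -0.3 ] | then shift(mm) [  1.4 158.5 246.1]
turn [-1.7998e+02  4.7000e-01 -7.0000e-02] | then shift(mm) [   1.4 -158.5 -246.1]
jaw yaw now 18.62 down tilt [ 0.0047  0.0024 -1.    ] shift now-axes(mm) [  2.  158.4 246.2] rows turn 1.0 rows lin 7.020170691707654
```

```bash
python3 -m handwheel '[[0.0,[-0.002,0.0158,0.0246],[0,0,0]],[0.0,[0,0.0158,0.0246],[0,0,0]],[0.0,[0,0.0158,0.0246],[0,0,0]],[0.0,[0,0.0158,0.0246],[0,0,0]],[0.0,[0,0.0158,0.0246],[0,0,0]],[0.0,[0,0.0158,0.0246],[0,0,0]],[0.0,[0,0.0158,0.0246],[0,0,0]],[0.0,[0,0.0158,0.0246],[0,0,0]],[0.0,[0,0.0158,0.0246],[0,0,0]],[0.0,[0,0.0158,0.0246],[0,0,0]]]' >/dev/null
python3 -m handwheel '[[0.0,[0,0,0],[0,0,0]],[0.0,[0,0,0],[0,0,0]],[0.0,[0,0,0],[0,0,0]],[0.0,[0,0,0],[0,0,0]]]' 
python3 go.py .6366 .1150 .068 18.6
python3 - <<'E'
from h import *
t=ctrl.get_image('top');s=ctrl.get_image('side')
crop(t,230,100,110,90,4,'pics/b2.png');crop(s,300,100,110,100,4,'pics/b3.png')
cv2.imwrite('pics/b23.png',np.hstack([cv2.imread('pics/b2.png'),cv2.imread('pics/b3.png')[:360]])[:, :800])
E
```

```text
t: 6.57
tool_pos: [0.6334, 0.1149, 0.1442]
tool_rot: [0.965, 1.348, -0.967]
contact_force: [0.2, 0.2, -1.0]
opening: 0.0092
t 6.57 pos [0.6334 0.1149 0.1442] q1,q6 [ 0.064 -0.262] open 0.0092 F [ 0.2  0.2 -1. ]
turn [ 0.07 -0.04  0.11] | then shift(mm) [76.2  3.1  1. ]
turn [-1.7993e+02 -1.8000e-01 -7.0000e-02] | then shift(mm) [76.2 -3.1 -1. ]
jaw yaw now 18.67 down tilt [-2.1e-03  1.0e-04 -1.0e+00] shift now-axes(mm) [76.2  3.2  1. ] rows turn 1.0 rows lin 1.8285099689203983
```

View pics/b3.png

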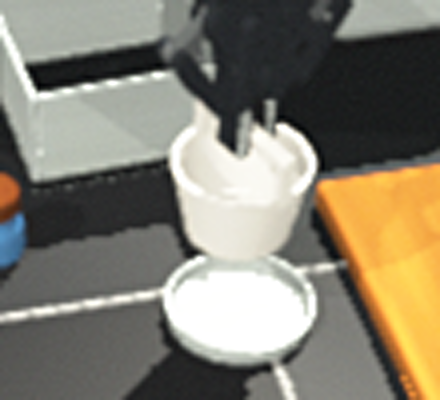

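View pics/b2.png

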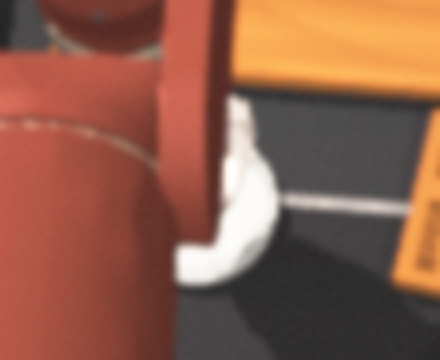

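The basket hangs upright over the dish. Lowering.

```bash
python3 -m handwheel '[[0.0,[0.015,0.003,0.001],[0,0,0]],[0.0,[0.02,0,0],[0,0,0]],[0.0,[0.015,0,0],[0,0,0]],[0.0,[0.01,0,0],[0,0,0]],[0.0,[0.006,0,0],[0,0,0]],[0.0,[0.003,0,0],[0,0,0]],[0.0,[0.003,0,0],[0,0,0]],[0.0,[0.0,0,0],[0,0,0]],[0.0,[0.0,0,0],[0,0,0]]]'
```

```text
t: 7.42
tool_pos: [0.6384, 0.1143, 0.0741]
tool_rot: [0.967, 1.345, -0.966]
contact_force: [-0.7, -0.3, -0.6]
opening: 0.0089
```

```bash
python3 -m handwheel '[[0.0,[0.002,0,0],[0,0,0]],[0.0,[0.002,0,0],[0,0,0]],[0.0,[0.001,0,0],[0,0,0]],[0.0,[0.0,0,0],[0,0,0]],[0.0,[0.0,0,0],[0,0,0]]]'
```

```text
t: 7.83
tool_pos: [0.6383, 0.1142, 0.0691]
tool_rot: [0.967, 1.345, -0.966]
contact_force: [-1.5, -1.1, 2.8]
opening: 0.0088
```

```bash
python3 -m handwheel '[[0.045,[0,0,0],[0,0,0]],[0.045,[0,0,0],[0,0,0]],[0.045,[0,0,0],[0,0,0]],[0.045,[0,0,0],[0,0,0]],[0.045,[-0.02,0,0],[0,0,0]],[0.045,[-0.03,0,0],[0,0,0]],[0.045,[-0.04,0,0],[0,0,0]],[0.045,[-0.04,0,0],[0,0,0]]]'
python3 go.py .4186 .1404 .190 18.6
```

```text
t: 8.5
tool_pos: [0.6367, 0.1142, 0.1981]
tool_rot: [0.965, 1.348, -0.969]
contact_force: [0.9, -0.2, 0.4]
opening: 0.045
t 8.5 pos [0.6367 0.1142 0.1981] q1,q6 [ 0.062 -0.262] open 0.045 F [ 0.9 -0.2  0.4]
turn [ 0.02 -0.05  0.18] | then shift(mm) [   8.1 -198.4  -94.4]
turn [-1.7998e+02 -2.8000e-01 -7.0000e-02] | then shift(mm) [  8.1 198.4  94.4]
jaw yaw now 18.62 down tilt [-3.2e-03 -2.0e-04 -1.0e+00] shift now-axes(mm) [   8.8 -198.3  -94.5] rows turn 1.0 rows lin 5.272602978242194
```

```bash
python3 -m handwheel '[[0.045,[0,-0.033,-0.0157],[0,0,0]],[0.045,[0,-0.033,-0.0157],[0,0,0]],[0.045,[0,-0.033,-0.0157],[0,0,0]],[0.045,[0,-0.033,-0.0157],[0,0,0]],[0.045,[0,-0.033,-0.0157],[0,0,0]],[0.045,[0,-0.033,-0.0157],[0,0,0]],[0.045,[0,0,0],[0,0,0]],[0.045,[0,0,0],[0,0,0]]]'
python3 go.py .4186 .1404 .030 18.6
python3 - <<'E'
from h import *
t=ctrl.get_image('top');s=ctrl.get_image('side')
crop(t,230,110,110,150,3.5,'pics/c2.png');crop(s,240,90,150,120,4,'pics/c3.png')
E
```

```text
t: 9.17
tool_pos: [0.4187, 0.1406, 0.198]
tool_rot: [0.966, 1.345, -0.965]
contact_force: [0.5, -0.5, 0.6]
opening: 0.0453
t 9.17 pos [0.4187 0.1406 0.198 ] q1,q6 [ 0.155 -0.171] open 0.0453 F [ 0.5 -0.5  0.6]
turn [ 0.09  0.01 -0.07] | then shift(mm) [ 1.68e+02 -1.00e-01  1.00e-01]
turn [-1.7991e+02  1.0000e-01  2.0000e-02] | then shift(mm) [ 1.68e+02  1.00e-01 -1.00e-01]
jaw yaw now 18.69 down tilt [ 1.1e-03  2.0e-04 -1.0e+00] shift now-axes(mm) [ 1.68e+02 -3.00e-01  1.00e-01] rows turn 1.0 rows lin 4.029869952384751
```

View pics/c3.png

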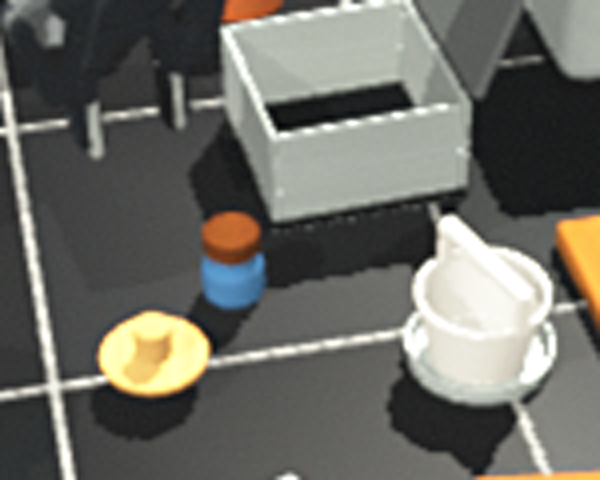

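View pics/c2.png

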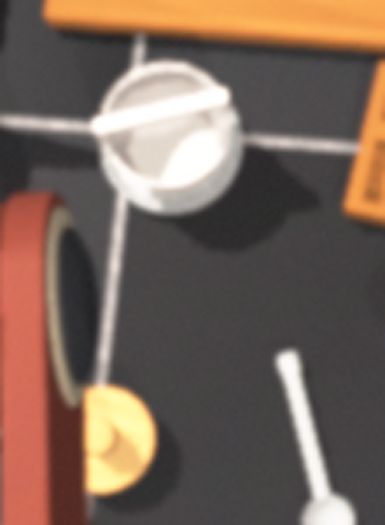

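The basket stands upright in the dish, at (480,330) in the side crop. Now descending on the stopper knob.

```bash
python3 -m handwheel '[[0.045,[0.03,0,0],[0,0,0]],[0.045,[0.04,0,0],[0,0,0]],[0.045,[0.04,0,0],[0,0,0]],[0.045,[0.03,0,0],[0,0,0]],[0.045,[0.017,0,0],[0,0,0]],[0.045,[0.009,0,0],[0,0,0]],[0.045,[0,0,0],[0,0,0]],[0.045,[0,0,0],[0,0,0]]]'
python3 -m handwheel '[[0.0,[0,0,0],[0,0,0]],[0.0,[0,0,0],[0,0,0]],[0.0,[0,0,0],[0,0,0]],[0.0,[0,0,0],[0,0,0]],[0.0,[0,0,0],[0,0,0]],[0.0,[0,0,0],[0,0,0]]]' 40
python3 go.py .4186 .1404 .210 18.6
```

```text
t: 9.93
tool_pos: [0.4213, 0.1403, 0.0329]
tool_rot: [0.967, 1.345, -0.967]
contact_force: [0.4, -0.3, 1.4]
opening: 0.0449
t: 10.43
tool_pos: [0.4219, 0.1406, 0.0342]
tool_rot: [0.968, 1.342, -0.964]
contact_force: [-0.2, -0.2, 6.7]
opening: 0.0245
t 10.43 pos [0.4219 0.1406 0.0342] q1,q6 [ 0.154 -0.171] open 0.0245 F [-0.2 -0.2  6.7]
turn [ 0.03  0.05 -0.23] | then shift(mm) [-175.8   -3.2   -0.9]
turn [-1.7997e+02  3.7000e-01  7.0000e-02] | then shift(mm) [-175.8    3.2    0.9]
jaw yaw now 18.63 down tilt [ 4.1e-03  5.0e-04 -1.0e+00] shift now-axes(mm) [-175.8   -2.5   -0.7] rows turn 1.0 rows lin 4.215831294182842
```

```bash
python3 -m handwheel '[[0.0,[-0.02,0,0],[0,0,0]],[0.0,[-0.04,0,0],[0,0,0]],[0.0,[-0.04,0,0],[0,0,0]],[0.0,[-0.04,0,0],[0,0,0]],[0.0,[-0.035,0,0],[0,0,0]],[0.0,[-0.02,0,0],[0,0,0]],[0.0,[0,0,0],[0,0,0]]]'
python3 go.py .6066 -.3536 .23 18.6
```

```text
t: 11.02
tool_pos: [0.4228, 0.1408, 0.2338]
tool_rot: [0.972, 1.338, -0.959]
contact_force: [0.5, -0.0, -0.3]
opening: 0.0244
t 11.02 pos [0.4228 0.1408 0.2338] q1,q6 [ 0.154 -0.171] open 0.0244 F [ 0.5 -0.  -0.3]
turn [ 0.03  0.1  -0.63] | then shift(mm) [  3.8  16.5 527.2]
turn [-1.7997e+02  9.9000e-01  1.6000e-01] | then shift(mm) [   3.8  -16.5 -527.2]
jaw yaw now 18.63 down tilt [ 0.011   0.0018 -0.9999] shift now-axes(mm) [  4.9  16.2 527.2] rows turn 1.0 rows lin 12.649681555191998
```

```bash
python3 -m handwheel '[[0.0,[0,0.001,0.025],[0,0,0]],[0.0,[0,0.001,0.036],[0,0,0]],[0.0,[0,0.001,0.036],[0,0,0]],[0.0,[0,0.001,0.036],[0,0,0]],[0.0,[0,0.001,0.036],[0,0,0]],[0.0,[0,0.001,0.036],[0,0,0]],[0.0,[0,0.001,0.036],[0,0,0]],[0.0,[0,0.001,0.036],[0,0,0]],[0.0,[0,0.001,0.036],[0,0,0]],[0.0,[0,0.001,0.036],[0,0,0]]]'
python3 -m handwheel '[[0.0,[0,0.001,0.036],[0,0,0]],[0.0,[0,0.001,0.036],[0,0,0]],[0.0,[0,0.001,0.036],[0,0,0]],[0.0,[0,0.001,0.035],[0,0,0]],[0.0,[0,0.001,0.025],[0,0,0]],[0.0,[0,0.001,0.010],[0,0,0]],[0.0,[0,0,0],[0,0,0]],[0.0,[0,0,0],[0,0,0]],[0.0,[0,0,0],[0,0,0]]]'
python3 go.py .6066 -.3536 .166 18.6
python3 - <<'E'
from h import *
t=ctrl.get_image('top');s=ctrl.get_image('side')
crop(t,400,100,160,130,3,'pics/d2.png');crop(s,360,230,130,150,4,'pics/d3.png')
E
```

```text
t: 11.85
tool_pos: [0.5405, -0.1886, 0.2251]
tool_rot: [0.967, 1.348, -0.967]
contact_force: [0.6, 0.3, -0.0]
opening: 0.0245
t: 12.6
tool_pos: [0.6032, -0.3524, 0.2265]
tool_rot: [0.966, 1.348, -0.966]
contact_force: [0.1, -0.2, -1.1]
opening: 0.0244
t 12.6 pos [ 0.6032 -0.3524  0.2265] q1,q6 [-0.635 -0.961] open 0.0244 F [ 0.1 -0.2 -1.1]
turn [ 0.08 -0.1   0.04] | then shift(mm) [60.5  2.9  2.3]
turn [-1.7992e+02 -6.0000e-02 -1.5000e-01] | then shift(mm) [60.5 -2.9 -2.3]
jaw yaw now 18.68 down tilt [-0.0012  0.0014 -1.    ] shift now-axes(mm) [60.5  2.9  2.4] rows turn 1.0 rows lin 1.4545226201134458
```

View pics/d3.png

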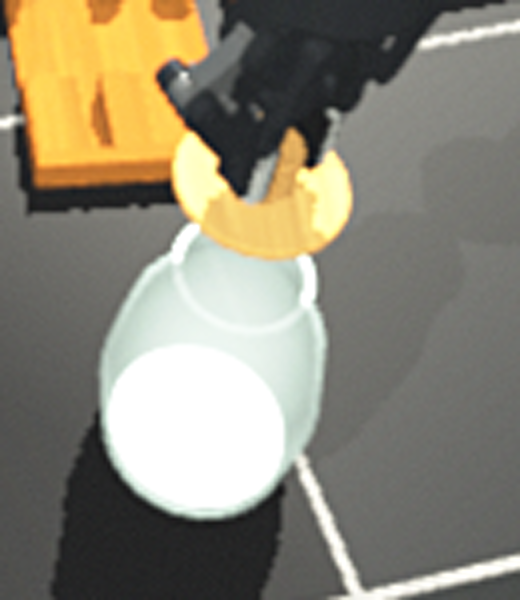

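View pics/d2.png

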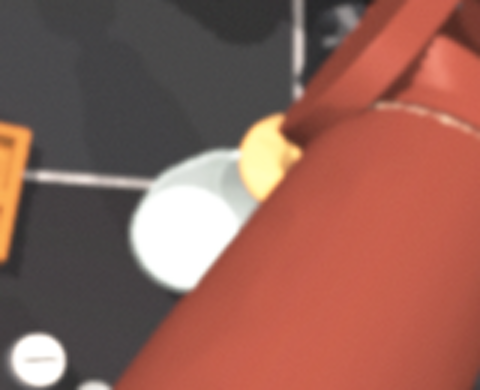

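```bash
python3 -m handwheel '[[0.0,[0.01,0.003,0.002],[0,0,0]],[0.0,[0.01,0,0],[0,0,0]],[0.0,[0.01,0,0],[0,0,0]],[0.0,[0,0,0],[0,0,0]],[0.0,[0,0,0],[0,0,0]],[0.0,[0,0,0],[0,0,0]]]'
python3 - <<'E'
from h import *
s=ctrl.get_image('side');o=ctrl.get_obs();p=o['tool_pos'];print(p)
b=cv2.resize(s[220:370,360:490,::-1],None,fx=4,fy=4,interpolation=cv2.INTER_CUBIC)
th=np.linspace(0,6.28,60)
def circ(c,r,z,col):
    q=proj('side',np.c_[c[0]+r*np.cos(th),c[1]+r*np.sin(th),z+0*th]); q=((q-[360,220]+.5)*4-.5)
    cv2.polylines(b,[q.astype(np.int32)],True,col,1)
circ((.6066,-.3536),.031,.15,(0,255,0)); circ(p,.036,p[2]-.034+.026,(255,0,0)); circ(p,.019,p[2]-.034,(0,0,255)); circ((.6066,-.3536),.052,.0,(0,255,255))
cv2.imwrite('pics/d4.png',b)
E
```

```text
t: 13.2
tool_pos: [0.6069, -0.3548, 0.197]
tool_rot: [0.967, 1.346, -0.967]
contact_force: [-0.1, 0.3, -1.4]
opening: 0.0245
[ 0.60717959 -0.35506359  0.19761881]
```

View pics/d4.png

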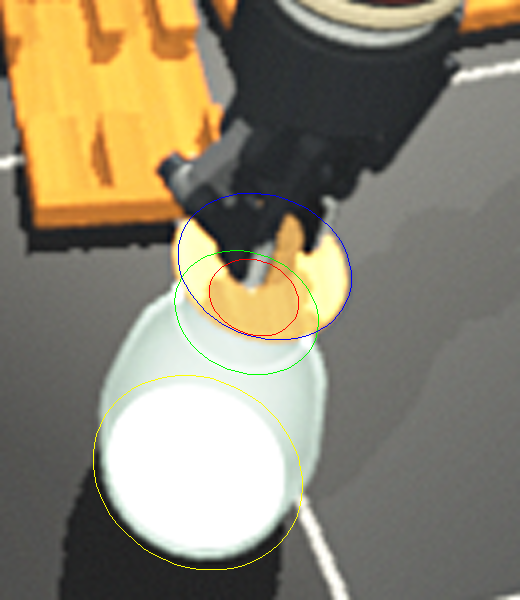

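The overlay matches: the disc sits about 1 mm from its predicted position and the plug (red) is centred over the rim (green). Lowering.

```bash
python3 -m handwheel '[[0.0,[0.008,0,0],[0,0,0]],[0.0,[0.008,0,0],[0,0,0]],[0.0,[0.006,0,0],[0,0,0]],[0.0,[0.004,0,0],[0,0,0]],[0.0,[0.003,0,0],[0,0,0]],[0.0,[0.002,0,0],[0,0,0]],[0.0,[0.0,0,0],[0,0,0]],[0.0,[0,0,0],[0,0,0]],[0.0,[0,0,0],[0,0,0]]]'
```

```text
t: 14.0
tool_pos: [0.6073, -0.3551, 0.1668]
tool_rot: [0.966, 1.345, -0.966]
contact_force: [0.4, 0.5, -0.8]
opening: 0.0244
```

```bash
python3 -m handwheel '[[0.0,[0.0015,0,0],[0,0,0]],[0.0,[0.0015,0,0],[0,0,0]],[0.0,[0.001,0,0],[0,0,0]],[0.0,[0,0,0],[0,0,0]],[0.0,[0,0,0],[0,0,0]]]'
```

```text
t: 14.42
tool_pos: [0.6075, -0.3555, 0.1648]
tool_rot: [0.966, 1.343, -0.966]
contact_force: [-2.3, 0.6, 6.2]
opening: 0.0243
```

```bash
python3 -m handwheel '[[0.045,[0,0,0],[0,0,0]],[0.045,[0,0,0],[0,0,0]],[0.045,[0,0,0],[0,0,0]],[0.045,[-0.01,0,0],[0,0,0]],[0.045,[-0.03,0,0],[0,0,0]],[0.045,[-0.03,0,0],[0,0,0]],[0.045,[0,0,0],[0,0,0]]]'
python3 go.py .4100 -.159 .21 18.6
```

```text
t: 15.0
tool_pos: [0.6097, -0.3568, 0.2413]
tool_rot: [0.965, 1.333, -0.965]
contact_force: [0.4, -0.7, 2.7]
opening: 0.0449
t 15.0 pos [ 0.6097 -0.3568  0.2413] q1,q6 [-0.635 -0.96 ] open 0.0449 F [ 0.4 -0.7  2.7]
turn [ 0.03  0.57 -0.4 ] | then shift(mm) [  31.3 -126.2 -251.2]
turn [-179.97    0.64    0.9 ] | then shift(mm) [ 31.3 126.2 251.2]
jaw yaw now 18.63 down tilt [ 0.0099 -0.0072 -0.9999] shift now-axes(mm) [  27.8 -126.3 -251.5] rows turn 1.0 rows lin 6.781819695864608
```

```bash
python3 -m handwheel '[[0.07,[0,-0.0125,-0.025],[0,0,0]],[0.07,[0,-0.0125,-0.025],[0,0,0]],[0.07,[0,-0.0125,-0.025],[0,0,0]],[0.07,[0,-0.0125,-0.025],[0,0,0]],[0.07,[0,-0.0125,-0.025],[0,0,0]],[0.07,[0,-0.0125,-0.025],[0,0,0]],[0.07,[0,-0.0125,-0.025],[0,0,0]],[0.07,[0,-0.0125,-0.025],[0,0,0]],[0.07,[0,-0.0125,-0.025],[0,0,0]],[0.07,[0,-0.0125,-0.025],[0,0,0]]]' >/dev/null
python3 -m handwheel '[[0.07,[0,0,0],[0,0,0]],[0.07,[0,0,0],[0,0,0]],[0.07,[0,0,0],[0,0,0]]]'
python3 go.py .4100 -.159 .008 18.6
python3 - <<'E'
from h import *
t=ctrl.get_image('top');s=ctrl.get_image('side')
crop(t,400,100,160,190,3,'pics/e2.png');crop(s,240,200,220,180,3.5,'pics/e3.png')
E
```

```text
t: 16.08
tool_pos: [0.4093, -0.1583, 0.2331]
tool_rot: [0.966, 1.344, -0.966]
contact_force: [0.6, -0.7, -0.2]
opening: 0.0699
t 16.08 pos [ 0.4093 -0.1583  0.2331] q1,q6 [-0.539 -0.864] open 0.0699 F [ 0.6 -0.7 -0.2]
turn [ 0.02  0.08 -0.06] | then shift(mm) [225.1   0.5   0.9]
turn [-1.7998e+02  1.0000e-01  1.3000e-01] | then shift(mm) [225.1  -0.5  -0.9]
jaw yaw now 18.62 down tilt [ 0.0015 -0.001  -1.    ] shift now-axes(mm) [2.251e+02 2.000e-01 5.000e-01] rows turn 1.0 rows lin 5.3969585320206175
```

View pics/e3.png

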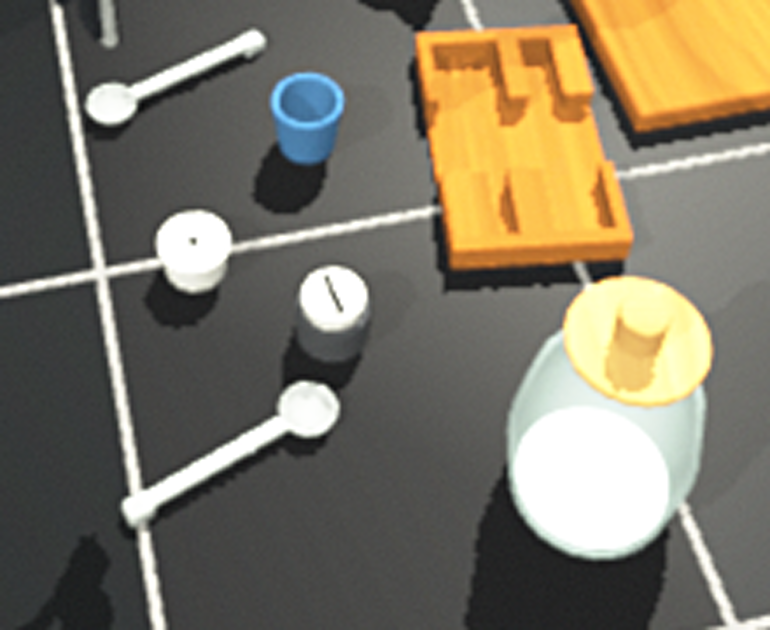

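View pics/e2.png

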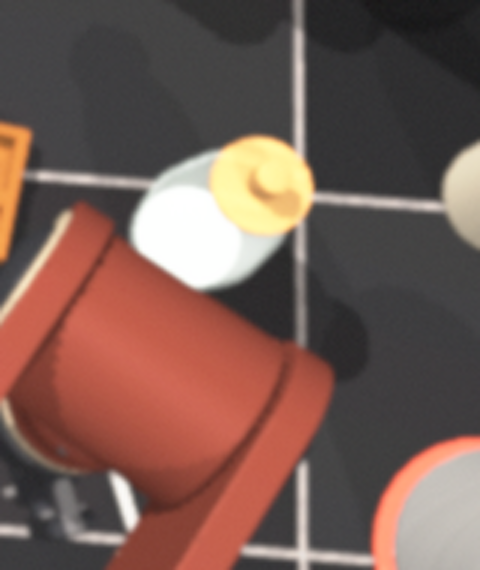

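The stopper's disc lies level on the rim, at (638,340) in the side crop. Now the pod.

```bash
python3 -m handwheel '[[0.07,[0.03,0,0],[0,0,0]],[0.07,[0.04,0,0],[0,0,0]],[0.07,[0.04,0,0],[0,0,0]],[0.07,[0.04,0,0],[0,0,0]],[0.07,[0.035,0,0],[0,0,0]],[0.07,[0.02,0,0],[0,0,0]],[0.07,[0.012,0,0],[0,0,0]],[0.07,[0.006,0,0],[0,0,0]],[0.07,[0,0,0],[0,0,0]],[0.07,[0,0,0],[0,0,0]]]'
python3 -m handwheel '[[0.03,[0,0,0],[0,0,0]],[0.03,[0,0,0],[0,0,0]],[0.03,[0,0,0],[0,0,0]],[0.03,[0,0,0],[0,0,0]],[0.03,[0,0,0],[0,0,0]],[0.03,[0,0,0],[0,0,0]]]' 25
python3 go.py .5963 .3543 .21 18.6
```

```text
t: 17.02
tool_pos: [0.4094, -0.1585, 0.0097]
tool_rot: [0.967, 1.345, -0.967]
contact_force: [0.4, -0.1, 0.2]
opening: 0.0703
t: 17.52
tool_pos: [0.41, -0.1587, 0.011]
tool_rot: [0.966, 1.343, -0.966]
contact_force: [-0.9, 0.9, 6.7]
opening: 0.0435
t 17.52 pos [ 0.41   -0.1587  0.011 ] q1,q6 [-0.539 -0.864] open 0.0435 F [-0.9  0.9  6.7]
turn [ 0.03  0.14 -0.11] | then shift(mm) [-199.   340.2 -426.8]
turn [-1.7997e+02  1.7000e-01  2.1000e-01] | then shift(mm) [-199.  -340.2  426.8]
jaw yaw now 18.63 down tilt [ 0.0025 -0.0017 -1.    ] shift now-axes(mm) [-199.4  340.8 -426.1] rows turn 1.0 rows lin 13.93131661156132
```

```bash
python3 -m handwheel '[[0.03,[-0.015,0,0],[0,0,0]],[0.03,[-0.03,0,0],[0,0,0]],[0.03,[-0.04,0,0],[0,0,0]],[0.03,[-0.04,0,0],[0,0,0]],[0.03,[-0.04,0,0],[0,0,0]],[0.03,[-0.025,0,0],[0,0,0]],[0.03,[0,0.01,-0.013],[0,0,0]],[0.03,[0,0.02,-0.025],[0,0,0]],[0.03,[0,0.02,-0.025],[0,0,0]],[0.03,[0,0.02,-0.025],[0,0,0]]]'
python3 -m handwheel '[[0.03,[0,0.02,-0.025],[0,0,0]],[0.03,[0,0.02,-0.025],[0,0,0]],[0.03,[0,0.02,-0.025],[0,0,0]],[0.03,[0,0.02,-0.025],[0,0,0]],[0.03,[0,0.02,-0.025],[0,0,0]],[0.03,[0,0.02,-0.025],[0,0,0]],[0.03,[0,0.02,-0.025],[0,0,0]],[0.03,[0,0.02,-0.025],[0,0,0]],[0.03,[0,0.02,-0.025],[0,0,0]],[0.03,[0,0.02,-0.025],[0,0,0]]]'
python3 go.py .5963 .3543 .21 18.6
```

```text
t: 18.35
tool_pos: [0.4473, -0.0511, 0.2]
tool_rot: [0.968, 1.343, -0.967]
contact_force: [0.2, 0.5, 1.1]
opening: 0.0436
t: 19.18
tool_pos: [0.5569, 0.2503, 0.1993]
tool_rot: [0.966, 1.346, -0.966]
contact_force: [0.5, 0.3, -0.5]
opening: 0.0436
t 19.18 pos [0.5569 0.2503 0.1993] q1,q6 [ 0.301 -0.025] open 0.0436 F [ 0.5  0.3 -0.5]
turn [ 0.04 -0.   -0.02] | then shift(mm) [-10.7  70.5 -86. ]
turn [-1.7996e+02  3.0000e-02 -0.0000e+00] | then shift(mm) [-10.7 -70.5  86. ]
jaw yaw now 18.64 down tilt [ 3.e-04  1.e-04 -1.e+00] shift now-axes(mm) [-10.6  70.6 -85.9] rows turn 1.0 rows lin 2.679048654919722
```

```bash
python3 -m handwheel '[[0.03,[0,0.017,-0.021],[0,0,0]],[0.03,[0,0.017,-0.021],[0,0,0]],[0.03,[0,0.017,-0.021],[0,0,0]],[0.03,[0,0.012,-0.015],[0,0,0]],[0.03,[0,0,0],[0,0,0]],[0.03,[0,0,0],[0,0,0]]]'
python3 go.py .5963 .3543 .07 18.6
python3 - <<'E'
from h import *
t=ctrl.get_image('top');s=ctrl.get_image('side')
crop(t,100,70,160,150,3,'pics/f2.png');crop(s,260,30,140,120,4,'pics/f3.png')
E
```

```text
t: 19.68
tool_pos: [0.5913, 0.3433, 0.199]
tool_rot: [0.965, 1.346, -0.966]
contact_force: [0.7, -0.5, -0.6]
opening: 0.0436
t 19.68 pos [0.5913 0.3433 0.199 ] q1,q6 [0.417 0.091] open 0.0436 F [ 0.7 -0.5 -0.6]
turn [0.1  0.02 0.03] | then shift(mm) [129.    8.3  -8.9]
turn [-1.799e+02 -5.000e-02  3.000e-02] | then shift(mm) [129.   -8.3   8.9]
jaw yaw now 18.7 down tilt [-5.e-04 -5.e-04 -1.e+00] shift now-axes(mm) [128.9   8.4  -8.9] rows turn 1.0 rows lin 3.1059984600080752
```

View pics/f3.png

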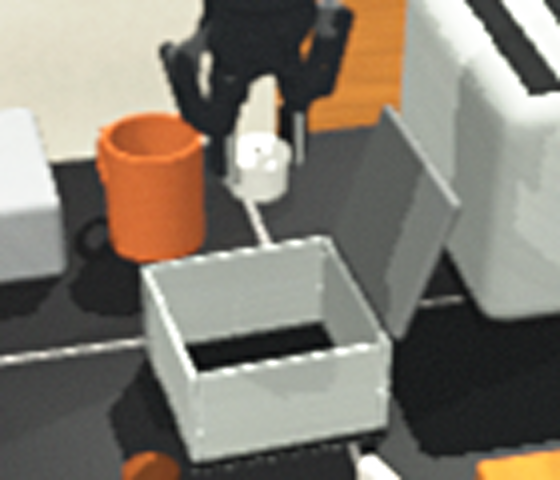

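```bash
python3 -m handwheel '[[0.03,[0.02,0.006,-0.008],[0,0,0]],[0.03,[0.03,0,0],[0,0,0]],[0.03,[0.03,0,0],[0,0,0]],[0.03,[0.025,0,0],[0,0,0]],[0.03,[0.01,0,0],[0,0,0]],[0.03,[0,0,0],[0,0,0]],[0.03,[0,0,0],[0,0,0]]]'
python3 -m handwheel '[[0.07,[0,0,0],[0,0,0]],[0.07,[0,0,0],[0,0,0]],[0.07,[0,0,0],[0,0,0]],[0.07,[0,0,0],[0,0,0]],[0.07,[-0.02,0,0],[0,0,0]],[0.07,[-0.04,0,0],[0,0,0]],[0.07,[-0.04,0,0],[0,0,0]],[0.07,[-0.02,0,0],[0,0,0]]]'
python3 go.py .4260 -.0030 .12 -70.9
```

```text
t: 20.37
tool_pos: [0.5948, 0.3515, 0.0848]
tool_rot: [0.967, 1.345, -0.967]
contact_force: [0.4, -1.0, 0.1]
opening: 0.0436
t: 21.03
tool_pos: [0.5965, 0.3531, 0.2111]
tool_rot: [0.972, 1.341, -0.96]
contact_force: [0.4, 0.9, 1.5]
opening: 0.0701
t 21.03 pos [0.5965 0.3531 0.2111] q1,q6 [0.427 0.102] open 0.0701 F [0.4 0.9 1.5]
turn [89.53 -0.4  -0.33] | then shift(mm) [ 91.1 280.7 277.7]
turn [-90.47   0.33  -0.4 ] | then shift(mm) [  91.1 -280.7 -277.7]
jaw yaw now 18.63 down tilt [ 0.0074  0.0034 -1.    ] shift now-axes(mm) [  88.6 -276.1  283.1] rows turn 13.0 rows lin 9.717281720019734
```

```bash
python3 -m handwheel '[[0.03,[0,-0.02,0.02],[0,0,0]],[0.03,[0,-0.028,0.029],[0,0,0]],[0.03,[0,-0.028,0.029],[0,0,0]],[0.03,[0,-0.028,0.029],[0,0,0]],[0.03,[0,-0.028,0.029],[0,0,0]],[0.03,[0,-0.028,0.029],[0,0,0]],[0.03,[0,-0.028,0.029],[0,0,0]],[0.03,[0,-0.028,0.029],[0,0,0]],[0.03,[0,-0.028,0.029],[0,0,0]],[0.03,[0,-0.028,0.029],[0,0,0]]]'
python3 -m handwheel '[[0.03,[0,0,0],[6.89,0,0]],[0.03,[0,0,0],[6.89,0,0]],[0.03,[0,0,0],[6.89,0,0]],[0.03,[0,0,0],[6.89,0,0]],[0.03,[0,0,0],[6.89,0,0]],[0.03,[0,0,0],[6.89,0,0]],[0.03,[0,0,0],[6.89,0,0]],[0.03,[0,0,0],[6.89,0,0]],[0.03,[0,0,0],[6.89,0,0]],[0.03,[0,0,0],[6.89,0,0]]]'
python3 -m handwheel '[[0.03,[0,0,0],[6.89,0,0]],[0.03,[0,0,0],[6.89,0,0]],[0.03,[0,0,0],[6.89,0,0]],[0.03,[0,0,0],[0,0,0]]]'
python3 go.py .4260 -.0030 .12 -70.9
python3 - <<'E'
from h import *
t=ctrl.get_image('top');s=ctrl.get_image('side')
crop(t,130,110,160,130,4,'pics/h2.png');crop(s,240,50,220,190,3.5,'pics/h3.png')
E
```

```text
t: 21.87
tool_pos: [0.4256, -0.0023, 0.205]
tool_rot: [0.966, 1.344, -0.965]
contact_force: [0.8, -0.8, 0.9]
opening: 0.0302
t: 22.7
tool_pos: [0.4267, -0.001, 0.205]
tool_rot: [1.824, 0.652, -1.822]
contact_force: [0.5, -1.0, 0.7]
opening: 0.0301
t: 23.03
tool_pos: [0.4267, -0.001, 0.2049]
tool_rot: [2.043, 0.34, -2.041]
contact_force: [0.3, -0.1, 0.0]
opening: 0.03
t 23.03 pos [ 0.4267 -0.001   0.2049] q1,q6 [-0.177  1.063] open 0.03 F [ 0.3 -0.1  0. ]
turn [-0.15 -0.06 -0.03] | then shift(mm) [84.9  1.7  1.3]
turn [ 1.7985e+02 -5.0000e-02  9.0000e-02] | then shift(mm) [84.9 -1.7 -1.3]
jaw yaw now -71.05 down tilt [ 1.1e-03 -2.0e-04 -1.0e+00] shift now-axes(mm) [84.9  1.6  1.4] rows turn 1.0 rows lin 2.0372025199144512
```

View pics/h3.png

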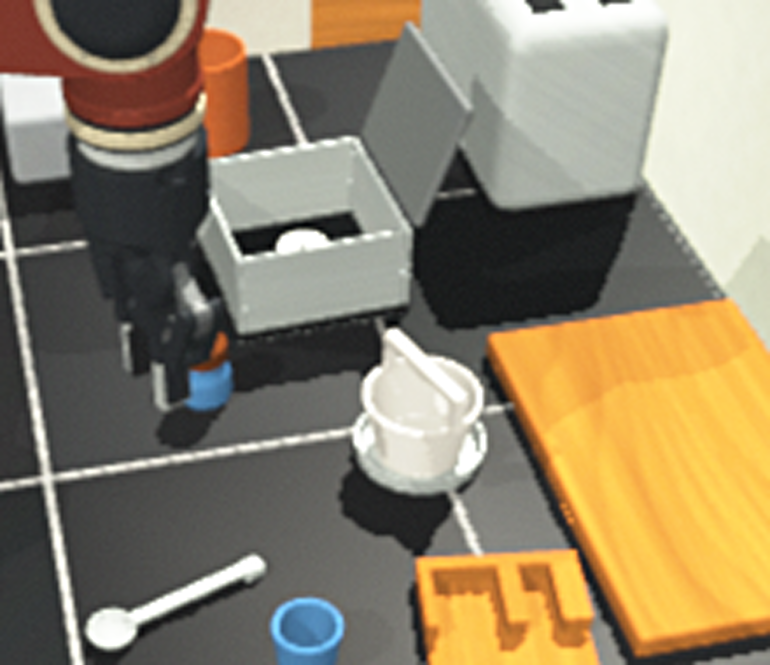

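View pics/h2.png

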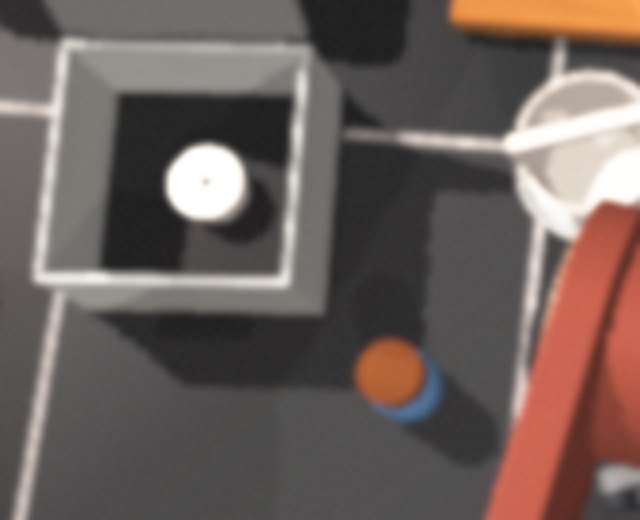

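The pod lies in the bin at (205,182). Now spoon_a.

```bash
python3 -m handwheel '[[0.03,[0.03,0.0017,0.0014],[0,0,0]],[0.03,[0.04,0,0],[0,0,0]],[0.03,[0.04,0,0],[0,0,0]],[0.03,[0.035,0,0],[0,0,0]],[0.03,[0.025,0,0],[0,0,0]],[0.03,[0.013,0,0],[0,0,0]],[0.03,[0.008,0,0],[0,0,0]],[0.03,[0.003,0,0],[0,0,0]],[0.03,[0,0,0],[0,0,0]],[0.03,[0,0,0],[0,0,0]]]'
python3 go.py .4260 -.0030 .006 -70.9
python3 - <<'E'
from h import *
s=ctrl.get_image('side')
crop(s,230,180,120,80,6,'pics/i3.png')
E
```

```text
t: 23.97
tool_pos: [0.427, -0.0033, 0.0116]
tool_rot: [2.043, 0.342, -2.038]
contact_force: [-0.2, 0.3, -0.0]
opening: 0.0296
t 23.97 pos [ 0.427  -0.0033  0.0116] q1,q6 [-0.182  1.055] open 0.0296 F [-0.2  0.3 -0. ]
turn [-0.01 -0.11 -0.06] | then shift(mm) [ 5.6 -0.6  0.8]
turn [ 1.7999e+02 -1.0000e-01  1.8000e-01] | then shift(mm) [ 5.6  0.6 -0.8]
jaw yaw now -70.91 down tilt [ 2.2e-03 -4.0e-04 -1.0e+00] shift now-axes(mm) [ 5.5 -0.6  0.8] rows turn 1.0 rows lin 0.13524416447650894
```

View pics/i3.png

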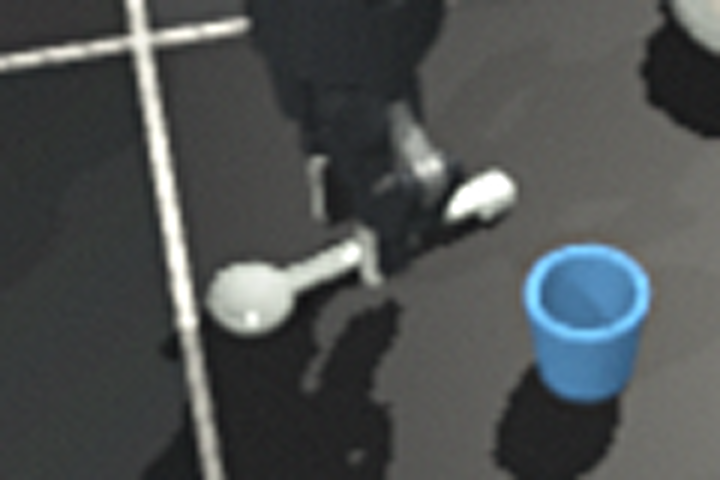

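```bash
python3 -m handwheel '[[0.03,[0.004,0,0.0],[0,0,0]],[0.03,[0.0025,0,0],[0,0,0]],[0.03,[0,0,0],[0,0,0]],[0.03,[0,0,0],[0,0,0]]]'
python3 -m handwheel '[[0.0,[0,0,0],[0,0,0]],[0.0,[0,0,0],[0,0,0]],[0.0,[0,0,0],[0,0,0]],[0.0,[0,0,0],[0,0,0]],[0.0,[0,0,0],[0,0,0]]]' 40
```

```text
t: 24.35
tool_pos: [0.4258, -0.0031, 0.0038]
tool_rot: [2.041, 0.343, -2.041]
contact_force: [-0.7, -0.2, -0.4]
opening: 0.0301
t: 24.77
tool_pos: [0.4261, -0.0031, 0.0041]
tool_rot: [2.042, 0.342, -2.041]
contact_force: [0.5, -0.2, 0.6]
opening: 0.0086
```

```bash
python3 -m handwheel '[[0.0,[-0.01,0,0],[0,0,0]],[0.0,[-0.02,0,0],[0,0,0]],[0.0,[-0.03,0,0],[0,0,0]],[0.0,[-0.03,0,0],[0,0,0]],[0.0,[-0.01,0,0],[-5.175,0,0]],[0.0,[0,0,0],[-5.175,0,0]],[0.0,[0,0,0],[-5.175,0,0]],[0.0,[0,0,0],[-5.175,0,0]],[0.0,[0,0,0],[-5.175,0,0]],[0.0,[0,0,0],[-5.175,0,0]]]'
python3 -m handwheel '[[0.0,[0,0,0],[-5.175,0,0]],[0.0,[0,0,0],[-5.175,0,0]],[0.0,[0,0,0],[-5.175,0,0]],[0.0,[0,0,0],[-5.175,0,0]],[0.0,[0,0,0],[-5.175,0,0]],[0.0,[0,0,0],[-5.175,0,0]],[0.0,[0,0,0],[0,0,0]],[0.0,[0,0,0],[0,0,0]]]'
python3 go.py .6645 -.1189 .1 -8.8
python3 - <<'E'
from h import *
s=ctrl.get_image('side');t=ctrl.get_image('top')
crop(s,230,140,220,140,3.5,'pics/j3.png')
crop(t,290,120,220,170,3.6,'pics/j2.png')
E
```

```text
t: 25.6
tool_pos: [0.4257, -0.003, 0.1043]
tool_rot: [1.698, 0.798, -1.698]
contact_force: [0.2, 0.3, -0.5]
opening: 0.0087
t: 26.27
tool_pos: [0.4257, -0.003, 0.1041]
tool_rot: [1.324, 1.131, -1.324]
contact_force: [0.1, 0.5, -0.6]
opening: 0.0082
t 26.27 pos [ 0.4257 -0.003   0.1041] q1,q6 [-0.182 -0.026] open 0.0082 F [ 0.1  0.5 -0.6]
turn [-0.18 -0.   -0.01] | then shift(mm) [  4.1 253.7  78. ]
turn [ 1.7982e+02 -1.0000e-02  0.0000e+00] | then shift(mm) [   4.1 -253.7  -78. ]
jaw yaw now -8.98 down tilt [ 1.e-04 -0.e+00 -1.e+00] shift now-axes(mm) [  4.2 253.9  77.2] rows turn 1.0 rows lin 6.365088215908223
```

View pics/j3.png

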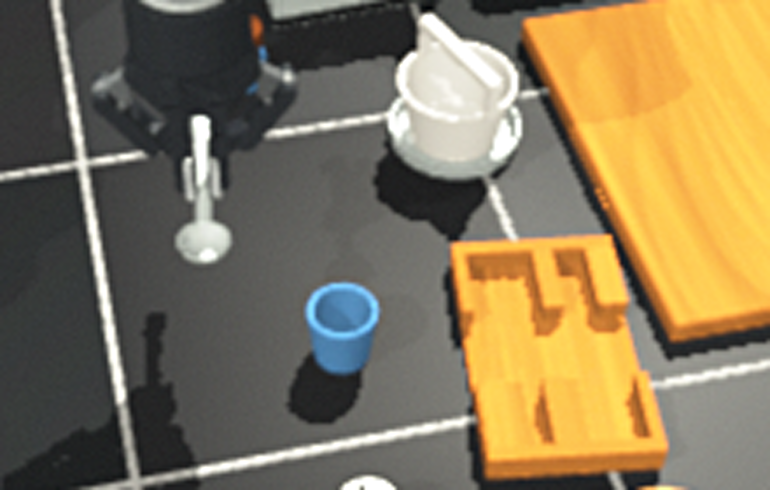

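Run:
```python
from h import *
o=ctrl.get_obs();p=np.array(o['tool_pos']);a=np.radians(-98.98);d=np.array([np.cos(a),np.sin(a),0])
for n,x,z in(('bowl',.052,.009),('foot',-.065,.009)):
  for tilt in(0,-10,10,-20):
    c=p+[0,0,.005]; r=np.radians(tilt); P=c+d*x*np.cos(r)+np.array([0,0,x*np.sin(r)])
    q=proj('side',P)[0]; print(n,tilt,((q-[230,140]+.5)*3.5-.5).round(0))
```

```text
bowl 0 [204. 242.]
bowl -10 [205. 251.]
bowl 10 [203. 232.]
bowl -20 [206. 257.]
foot 0 [202. 118.]
foot -10 [201. 107.]
foot 10 [203. 131.]
foot -20 [200.  97.]
```

View pics/j2.png

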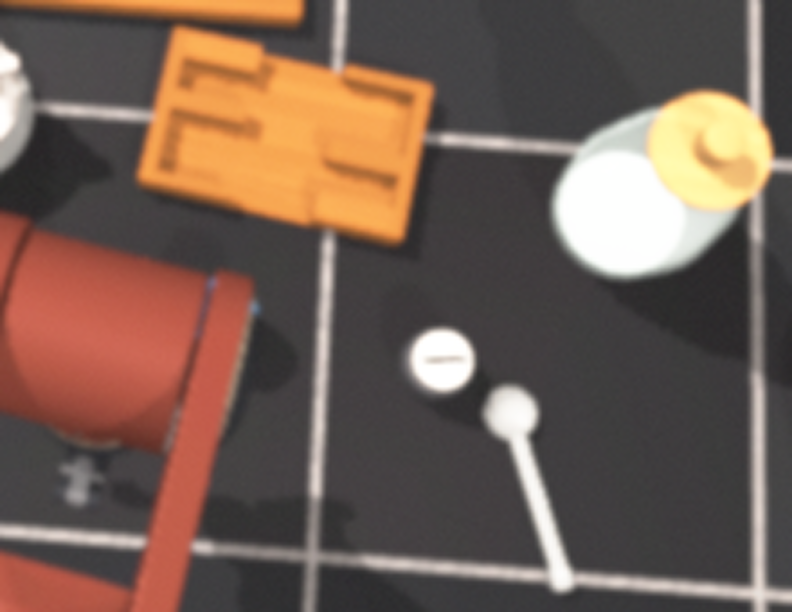

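The grasp is level, within a pixel or so of prediction. Moving to the far bay.

```bash
python3 -m handwheel '[[0.0,[0,0.02,0.0061],[0,0,0]],[0.0,[0,0.03,0.0092],[0,0,0]],[0.0,[0,0.035,0.0107],[0,0,0]],[0.0,[0,0.035,0.0107],[0,0,0]],[0.0,[0,0.035,0.0107],[0,0,0]],[0.0,[0,0.035,0.0107],[0,0,0]],[0.0,[0,0.034,0.0104],[0,0,0]],[0.0,[0,0.02,0.0061],[0,0,0]],[0.0,[0,0.01,0.003],[0,0,0]],[0.0,[0,0,0],[0,0,0]]]'
python3 -m handwheel '[[0.0,[0,0,0],[0,0,0]],[0.0,[0,0,0],[0,0,0]],[0.0,[0,0,0],[0,0,0]]]' >/dev/null
python3 go.py .6645 -.1189 .03 -8.8
```

```text
t: 27.2
tool_pos: [0.6666, -0.1201, 0.1036]
tool_rot: [1.324, 1.13, -1.323]
contact_force: [-0.5, 0.1, -0.7]
opening: 0.0083
t 27.45 pos [ 0.6639 -0.1182  0.1036] q1,q6 [-0.286 -0.132] open 0.0086 F [-0.  -0.9 -0.7]
turn [-0.04 -0.01  0.05] | then shift(mm) [73.6  0.7  0.6]
turn [1.7996e+02 8.0000e-02 2.0000e-02] | then shift(mm) [73.6 -0.7 -0.6]
jaw yaw now -8.84 down tilt [-8.e-04  3.e-04 -1.e+00] shift now-axes(mm) [73.6  0.7  0.6] rows turn 1.0 rows lin 1.7658514875630416
```

```bash
python3 -m handwheel '[[0.0,[0.02,0,0],[0,0,0]],[0.0,[0.025,0,0],[0,0,0]],[0.0,[0.017,0,0],[0,0,0]],[0.0,[0.007,0,0],[0,0,0]],[0.0,[0,0,0],[0,0,0]],[0.0,[0,0,0],[0,0,0]]]'
python3 go.py .6645 -.1189 .009 -8.8
python3 - <<'E'
from h import *
s=ctrl.get_image('side');t=ctrl.get_image('top')
crop(s,340,190,100,100,6,'pics/k3.png')
crop(t,320,120,100,75,6,'pics/k2.png')
E
```

```text
t: 27.95
tool_pos: [0.6647, -0.1186, 0.0352]
tool_rot: [1.322, 1.132, -1.322]
contact_force: [-0.1, -0.0, 0.5]
opening: 0.0084
t 27.95 pos [ 0.6647 -0.1186  0.0352] q1,q6 [-0.287 -0.132] open 0.0084 F [-0.1 -0.   0.5]
turn [-0.04  0.   -0.  ] | then shift(mm) [26.2 -0.1  0.3]
turn [179.96  -0.    -0.  ] | then shift(mm) [26.2  0.1 -0.3]
jaw yaw now -8.84 down tilt [ 0. -0. -1.] shift now-axes(mm) [26.2 -0.1  0.3] rows turn 1.0 rows lin 0.6290913930103653
```

View pics/k3.png

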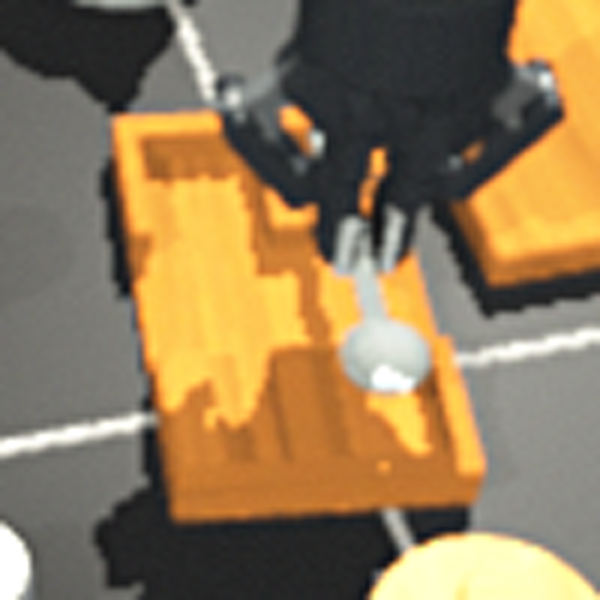

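Bowl (388,355) is heading into the wide end of the far bay. Lowering in small steps.

```bash
python3 -m handwheel '[[0.0,[0.008,0,0],[0,0,0]],[0.0,[0.008,0,0],[0,0,0]],[0.0,[0.005,0,0],[0,0,0]],[0.0,[0.003,0,0],[0,0,0]],[0.0,[0,0,0],[0,0,0]],[0.0,[0,0,0],[0,0,0]]]'
python3 -m handwheel '[[0.0,[0.001,0,0],[0,0,0]],[0.0,[0.001,0,0],[0,0,0]],[0.0,[0,0,0],[0,0,0]],[0.0,[0,0,0],[0,0,0]]]'
```

```text
t: 28.55
tool_pos: [0.6647, -0.1188, 0.0104]
tool_rot: [1.322, 1.133, -1.323]
contact_force: [-0.4, 1.7, -0.7]
opening: 0.0083
t: 28.88
tool_pos: [0.6651, -0.1189, 0.0091]
tool_rot: [1.322, 1.132, -1.322]
contact_force: [0.4, -0.2, 1.1]
opening: 0.0085
```

```bash
python3 -m handwheel '[[0.025,[0,0,0],[0,0,0]],[0.025,[0,0,0],[0,0,0]],[0.025,[0,0,0],[0,0,0]],[0.025,[-0.01,0,0],[0,0,0]],[0.025,[-0.03,0,0],[0,0,0]],[0.025,[-0.04,0,0],[0,0,0]],[0.025,[-0.04,0,0],[0,0,0]],[0.025,[-0.03,0,0],[0,0,0]],[0.03,[0,0,0],[0,0,0]]]'
python3 go.py .4078 -.2957 .12 -71.15
```

```text
t: 29.63
tool_pos: [0.6696, -0.1201, 0.17]
tool_rot: [1.327, 1.118, -1.311]
contact_force: [0.6, -0.4, 1.2]
opening: 0.0298
t 29.63 pos [ 0.6696 -0.1201  0.17  ] q1,q6 [-0.287 -0.132] open 0.0298 F [ 0.6 -0.4  1.2]
turn [62.31 -0.39 -0.89] | then shift(mm) [ 50.   81.6 304.5]
turn [-117.69    1.02   -0.45] | then shift(mm) [  50.   -81.6 -304.5]
jaw yaw now -8.84 down tilt [ 0.0155 -0.0046 -0.9999] shift now-axes(mm) [  46.7 -232.5  213.6] rows turn 9.0 rows lin 7.654226761722317
```

```bash
python3 -m handwheel '[[0.03,[0,-0.0226,0.0214],[0,0,0]],[0.03,[0,-0.0226,0.0214],[0,0,0]],[0.03,[0,-0.0226,0.0214],[0,0,0]],[0.03,[0,-0.0226,0.0214],[0,0,0]],[0.03,[0,-0.0226,0.0214],[0,0,0]],[0.03,[0,-0.0226,0.0214],[0,0,0]],[0.03,[0,-0.0226,0.0214],[0,0,0]],[0.03,[0,-0.0226,0.0214],[0,0,0]],[0.03,[0,-0.0226,0.0214],[0,0,0]],[0.03,[0,-0.0226,0.0214],[0,0,0]]]'
python3 -m handwheel '[[0.03,[0,0,0],[6.92,0,0]],[0.03,[0,0,0],[6.92,0,0]],[0.03,[0,0,0],[6.92,0,0]],[0.03,[0,0,0],[6.92,0,0]],[0.03,[0,0,0],[6.92,0,0]],[0.03,[0,0,0],[6.92,0,0]],[0.03,[0,0,0],[6.92,0,0]],[0.03,[0,0,0],[6.92,0,0]],[0.03,[0,0,0],[6.92,0,0]],[0.03,[0,0,0],[0,0,0]]]'
python3 go.py .4078 -.2957 .012 -71.15
python3 - <<'E'
from h import *
s=ctrl.get_image('side');t=ctrl.get_image('top')
crop(s,340,190,100,100,6,'pics/l3.png')
crop(t,320,120,100,75,6,'pics/l2.png')
E
```

```text
t: 30.47
tool_pos: [0.4074, -0.2961, 0.1594]
tool_rot: [1.322, 1.131, -1.322]
contact_force: [0.6, 0.3, 0.9]
opening: 0.0299
t: 31.3
tool_pos: [0.4087, -0.2955, 0.1593]
tool_rot: [2.044, 0.337, -2.044]
contact_force: [0.2, -0.2, 0.1]
opening: 0.0302
t 31.3 pos [ 0.4087 -0.2955  0.1593] q1,q6 [-0.774  0.47 ] open 0.0302 F [ 0.2 -0.2  0.1]
turn [-0.09 -0.02 -0.04] | then shift(mm) [ 1.473e+02 -1.000e-01  9.000e-01]
turn [ 1.7991e+02 -6.0000e-02  3.0000e-02] | then shift(mm) [ 1.473e+02  1.000e-01 -9.000e-01]
jaw yaw now -71.24 down tilt [ 5.e-04 -5.e-04 -1.e+00] shift now-axes(mm) [147.3  -0.2   0.9] rows turn 1.0 rows lin 3.5331672309591866
```

View pics/l3.png

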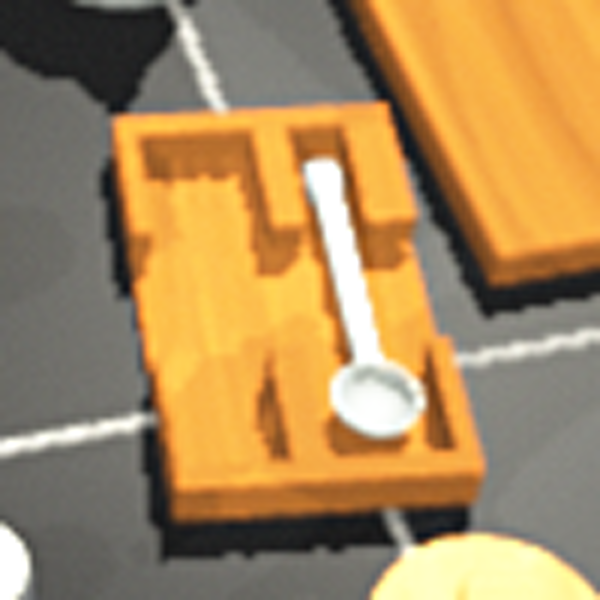

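View pics/l2.png

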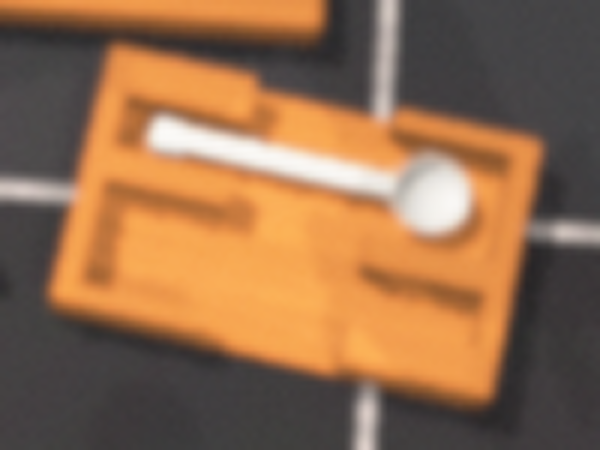

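spoon_a lies flat in the far bay, with its foot at (322,180) and bowl at (378,395). Now spoon_b.

```bash
python3 -m handwheel '[[0.03,[0.03,0,0.0007],[0,0,0]],[0.03,[0.04,0,0],[0,0,0]],[0.03,[0.035,0,0],[0,0,0]],[0.03,[0.025,0,0],[0,0,0]],[0.03,[0.014,0,0],[0,0,0]],[0.03,[0.004,0,0],[0,0,0]],[0.03,[0,0,0],[0,0,0]],[0.03,[0,0,0],[0,0,0]]]'
python3 go.py .4078 -.2957 .004 -71.15
python3 - <<'E'
from h import *
s=ctrl.get_image('side')
crop(s,250,270,120,90,6,'pics/n3.png')
E
```

```text
t: 32.07
tool_pos: [0.4086, -0.2964, 0.0119]
tool_rot: [2.043, 0.339, -2.041]
contact_force: [-0.4, -0.6, 0.1]
opening: 0.0301
t 32.07 pos [ 0.4086 -0.2964  0.0119] q1,q6 [-0.775  0.465] open 0.0301 F [-0.4 -0.6  0.1]
turn [ 0.08 -0.04 -0.08] | then shift(mm) [ 7.9 -0.9  0.5]
turn [-1.7992e+02  1.3000e-01 -6.0000e-02] | then shift(mm) [ 7.9  0.9 -0.5]
jaw yaw now -71.07 down tilt [ 0.0011 -0.0011 -1.    ] shift now-axes(mm) [ 7.9 -0.9  0.6] rows turn 1.0 rows lin 0.19002579611686707
```

View pics/n3.png

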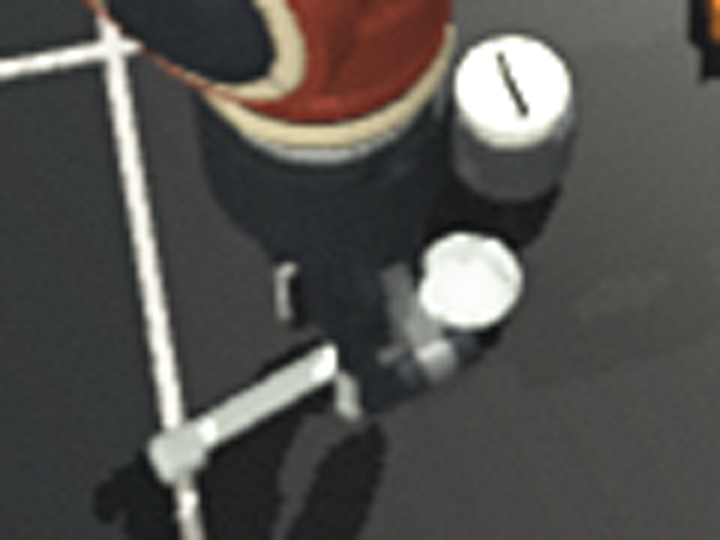

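```bash
python3 -m handwheel '[[0.03,[0.004,0,0.0],[0,0,0]],[0.03,[0.0035,0,0],[0,0,0]],[0.03,[0,0,0],[0,0,0]],[0.03,[0,0,0],[0,0,0]]]'
python3 -m handwheel '[[0.0,[0,0,0],[0,0,0]],[0.0,[0,0,0],[0,0,0]],[0.0,[0,0,0],[0,0,0]],[0.0,[0,0,0],[0,0,0]],[0.0,[0,0,0],[0,0,0]]]' 40
python3 -m handwheel '[[0.0,[-0.01,0,0],[0,0,0]],[0.0,[-0.02,0,0],[0,0,0]],[0.0,[-0.03,0,0],[0,0,0]],[0.0,[-0.03,0,0],[0,0,0]],[0.0,[-0.02,0,0],[0,0,0]],[0.0,[0,0,0],[0,0,0]],[0.0,[0,0,0],[0,0,0]]]'
python3 go.py .6151 -.1113 .1 -8.8
python3 - <<'E'
from h import *
t=ctrl.get_image('side')
crop(t,250,240,120,100,6,'pics/o3.png')
o=ctrl.get_obs();p=np.array(o['tool_pos']);a=np.radians(18.9);d=np.array([np.cos(a),np.sin(a),0])
for n,x in(('bowl',.052),('foot',-.065)):
    q=proj('side',p+[0,0,.005]+d*x)[0]; print(n,((q-[250,240]+.5)*6-.5).round(0))
E
```

```text
t: 32.45
tool_pos: [0.408, -0.2957, 0.0034]
tool_rot: [2.043, 0.34, -2.043]
contact_force: [-0.4, -0.6, -0.4]
opening: 0.0299
t: 32.87
tool_pos: [0.4082, -0.296, 0.0036]
tool_rot: [2.043, 0.339, -2.042]
contact_force: [-0.3, 0.1, 2.5]
opening: 0.0085
t: 33.45
tool_pos: [0.4087, -0.2965, 0.1152]
tool_rot: [2.044, 0.336, -2.04]
contact_force: [0.8, 0.3, -0.6]
opening: 0.0085
t 33.45 pos [ 0.4087 -0.2965  0.1152] q1,q6 [-0.775  0.466] open 0.0085 F [ 0.8  0.3 -0.6]
turn [-6.233e+01  2.000e-02 -2.100e-01] | then shift(mm) [  15.2  175.6 -214.5]
turn [ 1.1767e+02 -2.4000e-01 -2.0000e-02] | then shift(mm) [  15.2 -175.6  214.5]
jaw yaw now -71.13 down tilt [ 0.0026 -0.0025 -1.    ] shift now-axes(mm) [  15.3 -108.5 -255.2] rows turn 9.0 rows lin 6.659164291004645
bowl [472. 289.]
foot [138. 467.]
```

View pics/o3.png

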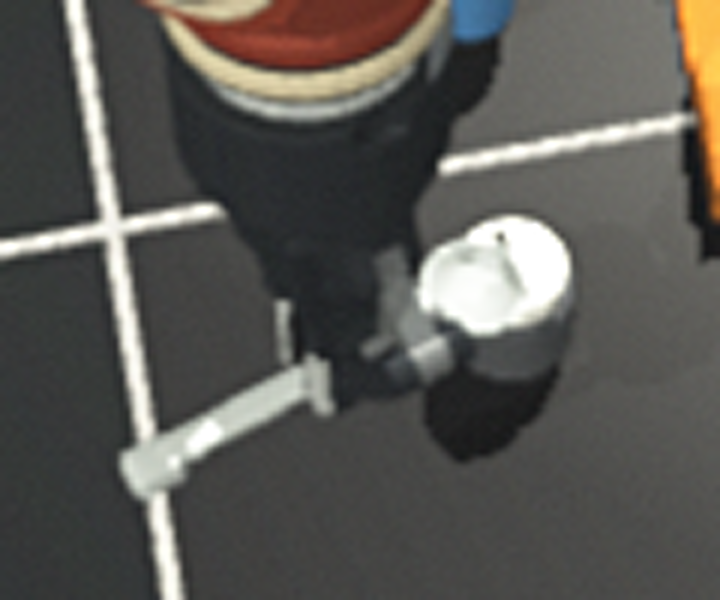

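```bash
python3 -m handwheel '[[0.0,[0,0,0],[-6.23,0,0]],[0.0,[0,0,0],[-6.23,0,0]],[0.0,[0,0,0],[-6.23,0,0]],[0.0,[0,0,0],[-6.23,0,0]],[0.0,[0,0,0],[-6.23,0,0]],[0.0,[0,0,0],[-6.23,0,0]],[0.0,[0,0,0],[-6.23,0,0]],[0.0,[0,0,0],[-6.23,0,0]],[0.0,[0,0,0],[-6.23,0,0]],[0.0,[0,0,0],[-6.23,0,0]]]'
python3 -m handwheel '[[0.0,[0,0.01,-0.012],[0,0,0]],[0.0,[0,0.02,-0.0245],[0,0,0]],[0.0,[0,0.022,-0.027],[0,0,0]],[0.0,[0,0.022,-0.027],[0,0,0]],[0.0,[0,0.022,-0.027],[0,0,0]],[0.0,[0,0.022,-0.027],[0,0,0]],[0.0,[0,0.022,-0.027],[0,0,0]],[0.0,[0,0.02,-0.0245],[0,0,0]],[0.0,[0,0.0156,-0.0185],[0,0,0]],[0.0,[0,0,0],[0,0,0]]]'
python3 -m handwheel '[[0.0,[0,0,0],[0,0,0]],[0.0,[0,0,0],[0,0,0]],[0.0,[0,0,0],[0,0,0]]]' >/dev/null
python3 go.py .6151 -.1113 .035 -8.8
```

```text
t: 34.33
tool_pos: [0.4067, -0.2946, 0.1108]
tool_rot: [1.319, 1.14, -1.319]
contact_force: [-0.1, -0.5, -0.5]
opening: 0.0086
t: 35.17
tool_pos: [0.6156, -0.1073, 0.1109]
tool_rot: [1.319, 1.138, -1.32]
contact_force: [-0.8, -0.0, 0.6]
opening: 0.0083
t 35.42 pos [ 0.613  -0.1113  0.112 ] q1,q6 [-0.299 -0.144] open 0.0083 F [ 0.1  0.9 -0.7]
turn [-0.09 -0.    0.14] | then shift(mm) [77.   2.1 -0.3]
turn [1.7991e+02 2.2000e-01 1.0000e-02] | then shift(mm) [77.  -2.1  0.3]
jaw yaw now -8.89 down tilt [-2.4e-03  4.0e-04 -1.0e+00] shift now-axes(mm) [77.   2.3 -0.3] rows turn 1.0 rows lin 1.8470793596781163
```

```bash
python3 -m handwheel '[[0.0,[0.02,0.001,0],[0,0,0]],[0.0,[0.025,0,0],[0,0,0]],[0.0,[0.02,0,0],[0,0,0]],[0.0,[0.01,0,0],[0,0,0]],[0.0,[0,0,0],[0,0,0]],[0.0,[0,0,0],[0,0,0]],[0.0,[0,0,0],[0,0,0]]]'
python3 go.py .6151 -.1113 .009 -8.8
python3 - <<'E'
from h import *
s=ctrl.get_image('side')
crop(s,340,190,100,100,6,'pics/p3.png')
E
```

```text
t: 36.0
tool_pos: [0.6163, -0.1116, 0.0399]
tool_rot: [1.323, 1.13, -1.321]
contact_force: [0.4, -0.4, -0.2]
opening: 0.0086
t 36.0 pos [ 0.6163 -0.1116  0.0399] q1,q6 [-0.298 -0.143] open 0.0086 F [ 0.4 -0.4 -0.2]
turn [-0.06  0.02 -0.14] | then shift(mm) [30.9 -1.2 -0.1]
turn [ 1.7994e+02 -2.1000e-01 -3.0000e-02] | then shift(mm) [30.9  1.2  0.1]
jaw yaw now -8.86 down tilt [ 2.3e-03 -7.0e-04 -1.0e+00] shift now-axes(mm) [30.9 -1.3 -0.1] rows turn 1.0 rows lin 0.7418566078994726
```

View pics/p3.png

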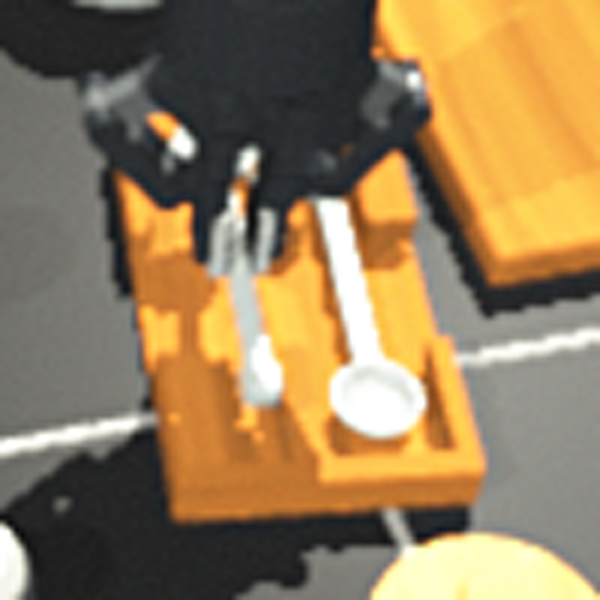

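```bash
python3 -m handwheel '[[0.0,[0.009,-0.0005,0],[0,0,0]],[0.0,[0.008,0,0],[0,0,0]],[0.0,[0.005,0,0],[0,0,0]],[0.0,[0.003,0,0],[0,0,0]],[0.0,[0,0,0],[0,0,0]],[0.0,[0,0,0],[0,0,0]],[0.0,[0,0,0],[0,0,0]]]'
```

```text
t: 36.63
tool_pos: [0.6151, -0.1108, 0.0134]
tool_rot: [1.322, 1.132, -1.322]
contact_force: [0.7, 0.4, -0.9]
opening: 0.0084
```

```bash
python3 -m handwheel '[[0.0,[0.002,0,0],[0,0,0]],[0.0,[0.0015,0,0],[0,0,0]],[0.0,[0.0015,0,0],[0,0,0]],[0.0,[0,0,0],[0,0,0]],[0.0,[0,0,0],[0,0,0]]]'
```

```text
t: 37.05
tool_pos: [0.6152, -0.1109, 0.0087]
tool_rot: [1.322, 1.132, -1.321]
contact_force: [-0.9, 0.4, 0.7]
opening: 0.0087
```

```bash
python3 -m handwheel '[[0.025,[0,0,0],[0,0,0]],[0.025,[0,0,0],[0,0,0]],[0.025,[0,0,0],[0,0,0]],[0.025,[-0.01,0,0],[0,0,0]],[0.025,[-0.03,0,0],[0,0,0]],[0.025,[-0.04,0,0],[0,0,0]],[0.025,[-0.04,0,0],[0,0,0]],[0.025,[-0.04,0,0],[0,0,0]],[0.03,[-0.02,0,0],[0,0,0]]]'
python3 -m handwheel '[[0.03,[0,-0.03,0],[0,0,0]],[0.03,[0,-0.03,0],[0,0,0]],[0.03,[0,-0.03,0],[0,0,0]],[0.03,[0,-0.03,0],[0,0,0]],[0.03,[0,-0.03,0],[0,0,0]],[0.03,[0,0,0],[0,0,0]],[0.03,[0,0,0],[0,0,0]]]'
python3 - <<'E'
from h import *
s=ctrl.get_image('side');t=ctrl.get_image('top')
crop(s,230,50,220,300,2,'pics/q3.png');crop(s,340,190,100,100,6,'pics/q4.png')
crop(t,120,100,420,150,1.9,'pics/q2.png');crop(t,320,120,100,75,6,'pics/q5.png')
E
```

```text
t: 37.8
tool_pos: [0.6172, -0.1115, 0.1958]
tool_rot: [1.324, 1.124, -1.316]
contact_force: [1.1, -0.8, 0.3]
opening: 0.03
t: 38.38
tool_pos: [0.4659, -0.0876, 0.1889]
tool_rot: [1.323, 1.131, -1.321]
contact_force: [0.6, -0.2, 1.1]
opening: 0.0303
```

View pics/q3.png

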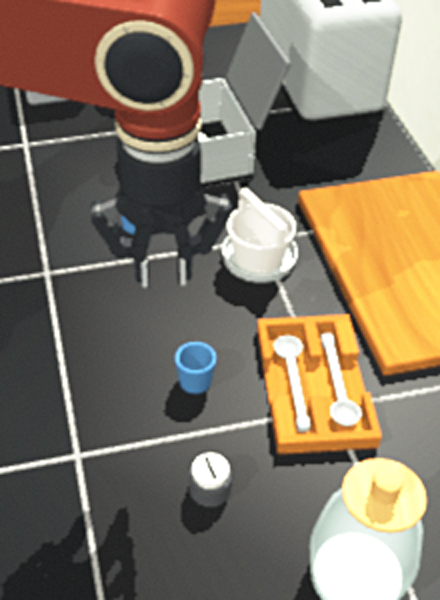

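View pics/q4.png

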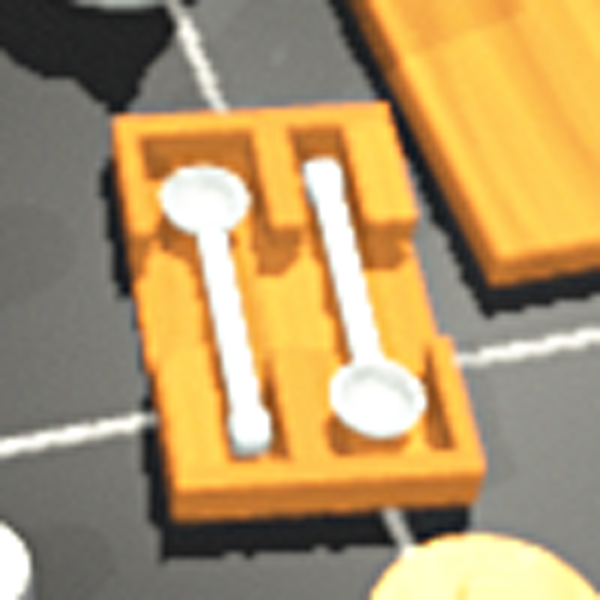

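View pics/q5.png

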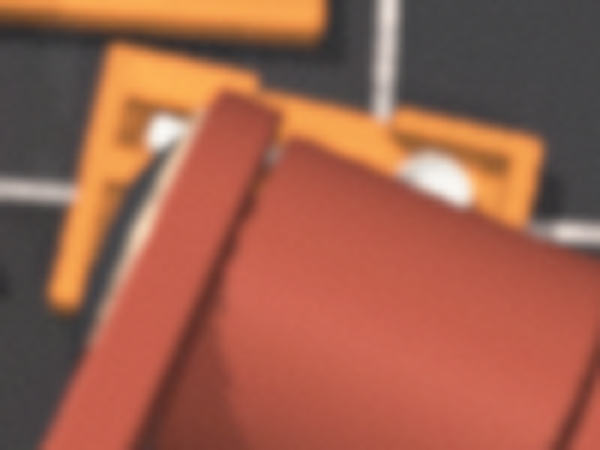

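View pics/q2.png

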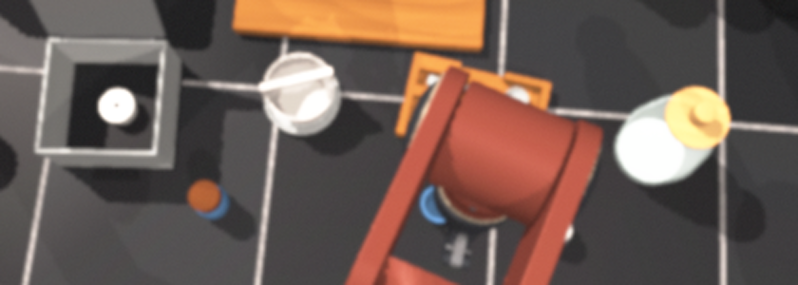

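Run:
```python
from h import *
# height checks from the side picture: predicted pixel of seated features
for n,P in(('spoonB foot',(.6151-.065*np.cos(np.radians(81.2)),-.1113-.065*np.sin(np.radians(81.2)),.015)),('spoonB bowl',(.6151+.052*.153,-.1113+.052*.988,.015))):
    print(n,((proj('side',np.array(P))[0]-[340,190]+.5)*6-.5).round(0))
print('knob top',((proj('side',np.array((.607,-.355,.18)))[0]-[230,50]+.5)*2-.5).round(0))
print(ctrl.finish_job())
```

```text
spoonB foot [250. 433.]
spoonB bowl [204. 199.]
knob top [390. 478.]
the job is handed in; nothing more can be done
None
```

Everything is put away and the job is handed in, at about 38 s of the 144 s allowed. The finish call gives no verdict.

- **Spoons:** both lie flat in the tray bays, head to tail. The bowl and foot of the second spoon in the last side picture match the seated prediction within about 4 pixels of a 6x crop.
- **Basket:** it stands upright in the steel dish.
- **Stopper:** its disc lies level on the carafe rim. The knob is within about 6 pixels of its predicted seated position in a 2x crop.
- **Pod:** I moved the white one with the small dark hole; it stands in the bin. The similar white thing with a slot was left alone.

**Disagreement:** at first the two cameras differed by several millimetres. Fitting the calibration to the tile grid reduced that to 1–2 mm for nearly all points.

**Not fully checked:** in the last top view the arm hid most of the tray. The second spoon was confirmed only from the side camera and from its release height, 5 mm up as expected.

No contact force I read went above about 7 N, and the open gripper was clear of everything at the end.

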